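Turn a relay module over in the spring clip and set it in the test cradle

TASK

The relay module lies solder side up on the bench. Stand it on its contact end in the spring clip and let it go, take it again from its other side, and lay it component side up in the test cradle, with its brass contacts on the cradle's contact block and its contact end up to the end wall. Leave the other things on the bench where they are.

Things in the scene. Friction and masses are not known exactly. Their poses are not given: they have to be found in the camera images.
- module_mid (a point): Relay module, about 0.22 kg: flat grey carrier bar 170 long, 45 wide, 12 mm thick; this is the centre of the carrier (34 mm above the bench at the start). x: along it to the contact end; y: across its width; z: out of the flat solder side (up at the start, down when done). The long edges are free: grip it across its 45 mm width, e.g. near the terminal end
- module_contact_end (a point): middle of the module's contact end face: x = +85 mm from module_mid. The last 50 mm before it are bare on both faces but for ten flat brass contact strips on the solder side
- module_terminal_end (a point): middle of the module's other end face: x = -85 mm from module_mid. A green terminal strip, 15 mm tall and 32 mm wide, stands here on the component side (x -75 to -57 mm)
- module_top (a point): middle of the component side's highest face, 34 mm from module_mid along -z. A dark transformer (x -11 to +35 mm) and two white relays (x -49 to -19 mm), 28 mm tall and up to 41 mm wide, stand on the component side; the module lies on them at the start
- clip_throat (a point): Spring clip, fixed: steel base 110 x 150 mm, two sprung jaws that close along this point's y axis. The point is the middle of the flat anvil between the jaws, 20 mm above the bench, on which the module's end stands: faces towards +y and -y, 45 mm width along x. End plates at y +/-70 mm are 50 mm high; only the jaws' lips are taller
- clip_mouth (a point): middle of the clip's flared mouth, 62 mm above the bench, 42 mm over clip_throat: 60 mm wide along x and 22 mm open along y, narrowing to 5 mm at 46 mm above the bench. The nylon jaw faces stand from 46 down to 22 mm. Pushing the 12 mm thick contact end down to the anvil takes about 10 to 20 N at the throat, then little
- jaw_left (a joint): slide of the clip's jaw on its +y side: 0 closed (empty), grows outwards, about 0.0035 m when it holds the module; spring 500 N/m with 5.5 N preload
- jaw_right (a joint): slide of the clip's jaw on its -y side: 0 closed (empty), grows outwards, about 0.0035 m when it holds the module; spring 500 N/m with 5.5 N preload
- cradle_seat (a point): Test cradle, fixed: base plate 205 x 86 x 10 mm with two seats 45 mm high. This point, 51 mm above the bench, is where the carrier's centre lies when the module is seated. x points to the contact block and the end wall; the module's contact end goes there. Below x = -30 mm there is room for fingers down to the base plate
- cradle_block (a point): middle of the contact block's top (45 mm above the bench, x 56 to 88 mm from cradle_seat): a black seat with a row of ten brass pins. Its side cheeks are 50 mm apart (2.5 mm play each side of the module), with flared lips up to 63 mm above the bench
- cradle_wall (a point): middle of the end wall's face, at x = +88 mm from cradle_seat; the wall is 56 mm high. A centred module leaves 3 mm between it and the contact end
- cradle_saddle (a point): middle of the narrow saddle's top (45 mm above the bench, x -30 to -18 mm from cradle_seat), with the same cheeks and lips as the contact block
- relay_block: relay block: black transformer block with a beige terminal plate, about 69 x 97 mm and 98 mm tall, standing; origin at the centre of its underside; to be left alone
- solder_reel: reel of solder wire with blue flanges, 52 mm diameter, 34 mm tall, standing; origin at the centre of its underside; to be left alone
- tape_big: roll of yellow tape, 86 mm across, 30 mm tall, lying flat; origin at the centre of its underside; to be left alone
- side_cutter: side cutter with black handles lying flat, 166 x 59 mm, 13 mm thick; origin at the centre of its underside, its length along its x axis; to be left alone
- screwdriver: yellow-handled screwdriver lying flat, 174 mm long, 19 mm thick; origin under its middle, its length along its x axis; to be left alone
- stubby_driver: red stubby screwdriver lying flat, 74 mm long, 20 mm thick; origin under its middle, its length along its x axis; to be left alone
- mains_adapter: black mains adapter, a plain rounded block 62 x 85 mm and 52 mm tall, standing loose; origin at the centre of its underside; to be left alone
Mind the look-alikes: they are no part of the job. There is more than one size of the part that bears module_mid; the job needs the larger.

How it is judged:
By the outcome, as a careful person would: the job done as asked, in the order asked, and still so for the second after the job is handed in, with the robot touching nothing.
It also fails if it takes over 64 s, if anything falls off the work surface, if the arm or the gripper's body presses on something with over 40 N, if the wrist force passes 120 N, or if a joint passes its speed limit or range.

ROBOT

A 6-joint arm with a two-finger parallel gripper is mounted at the origin on a cart in front of the work surface, level with it; the furniture and walls round the work are solid. World frame = base frame: x ahead of the robot, y to its left, z up, the work surface at z = 0. Lengths are in m, angles in rad, forces in N, time in s.
With the tool pointing down it reaches from about 0.375 to 0.9 m from the base axis. Payload 3.1 kg.
Tool frame: the origin (TCP) lies on the centre line of the jaws, within the pads' length; the fingertips stand 8 mm ahead of it and the grasp point (between the pads) lies 11 mm behind it; z points along the fingers, y is the line along which they close (so a half turn about z gives the same grasp; the last joint's range is limited). The gripper opens to 85 mm and grips with 20 to 120 N. Pads are 22 mm wide; open, the fingers measure 114 mm over their backs; the gripper's body (76 mm by 85 mm) begins 54 mm behind the grasp point. The pads swing forward as they close: fully open they stand 13 mm farther back than shut.
Start: joints at [1.024, 0.527, 1.433, -0, 1.181, -0.178], TCP at [0.225, 0.583, 0.239] pointing down, gripper open.
Joint ranges: [-3.08, 3.08], [-0.75, 2.2], [0.22, 2.44], [-1.43, 4.57], [0, 2.65], [-2.85, 2.85]. Speed limits (rad/s): [2.79, 2.79, 3.14, 3.14, 3.14, 3.14].

INTERFACE

Orientations are given as a unit quaternion [x, y, z, w].
In Python, from station import * gives the robot as it stands.
- The arm moves only by the tool play_rows, never from a script. Its argument "rows" is a list of rows, each a list of 3 entries, a list of its own where there are three numbers: the turn, a rotation vector about the tool's x, y, z in degrees, then the shift along the tool's x, y, z in mm, then the closure, from 0 (fully open) to 1 (shut). In form: [[[ax, ay, az], [dx, dy, dz], jaw], ...]. A call has 1 to 12 rows; each row shifts and turns the commanded pose from where the row before left it, along the tool's axes as they then stand; what a row does not reach is not made up. A row lasts 1/12 s, in which the tool goes at most 41.7 mm and 7.16 degrees, less where a joint would pass 70% of its speed; a pose out of reach is approached as far as the arm can. A call with a gripper value outside its range is refused whole. The fingers move at their own pace and stop on an object; "grip_force" is the grip in N (left out, the last holds). Time passes only in rows, so rows that do not move let the fingers close. It gives the time, the measured TCP pose, the force, the opening and the grip force at its end, in the units of the state.
- sense(): the state, without advancing time (a new reading comes with each control period).
- snapshot(name): name is "scene" or "top"; returns (picture, depth): 480x640x3 uint8, red, green, blue; 480x640 float32, m along the optical axis (not along the pixel's ray), 0 where there is no reading.
- get_calibration(name): a dict with "vfov" (degrees; the focal length in pixels is half the picture's height over the tangent of half this angle, whatever the lens; pixels are square), "cx", "cy" (the principal point, pixels), "xyz" and "attitude" of the camera in the world. Camera axes: x right, y down, z forward; pixel columns grow to the right and rows downward; lengths in m; the calibration is good to about 2 mm. A picture is of the moment at which its call begins. get_calibration takes no time and is no camera call.
- sign_off(): hands the job in; it is judged then, once.
The state is a dict: "t": time; "q": joint angles; "qd": joint speeds; "tau": joint torques, N m; "tcp_pos": TCP position; "tool_rot": TCP orientation; "force": force on the tool from outside, world axes, zero at the start; "ft_torque": the same for the moment, N m; "finger_gap": opening from 0.0 (shut) to 1.0 (fully open); "gripper_force": force on a finger pad.
Only numpy, scipy, OpenCV 4.12 (cv2) and the standard library are available. Lean on these libraries where they do the work, as an engineer would, in place of code of your own. Each camera call takes 0.05 s, during which the arm holds its last target. There are 200 camera calls.

## Working session

There is one attempt and no reset: what is moved stays moved. The work goes in short steps, Python scripts to look and compute and a tool call to move; the robot and the scene stay as the last step left them, time stands still between calls to the robot, and variables do not carry over. Pictures are saved under pics/ and viewed, at most 10 in all, crops included, and the job is handed in when it is done.

Besides the shell and the picture viewer there is one more tool, called after "Emit:" as name([rows], argument=value, ...), one row to a line, values as JSON. play_rows: Moves the arm, as the interface text tells. Its arguments: {"type":"object","properties":{"rows":{"type":"array","items":{"type":"array"}},"grip_force":{"type":"number"}},"required":["rows"]}

```bash
mkdir -p pics; ls; cat > h.py <<'E'
from station import *
import numpy as np, cv2
from scipy.spatial.transform import Rotation as R
def cam(n):
    c=get_calibration(n); f=240/np.tan(np.radians(c['vfov'])/2)
    a=np.array(c['attitude']); 
    M=R.from_quat(a).as_matrix() if a.size==4 else a.reshape(3,3)
    return c,f,M,np.array(c['xyz'])
def pts(n,d):
    c,f,M,o=cam(n); v,u=np.mgrid[:480,:640]
    P=np.stack([(u-c['cx'])/f*d,(v-c['cy'])/f*d,d],-1)
    return P@M.T+o
def ray(n,uv,z):
    c,f,M,o=cam(n); uv=np.atleast_2d(uv).astype(float)
    r=np.c_[(uv[:,0]-c['cx'])/f,(uv[:,1]-c['cy'])/f,np.ones(len(uv))]@M.T
    return o+r*((z-o[2])/r[:,2])[:,None]
def proj(n,p):
    c,f,M,o=cam(n); q=(np.atleast_2d(p)-o)@M
    return np.c_[c['cx']+f*q[:,0]/q[:,2],c['cy']+f*q[:,1]/q[:,2]]
E
python3 - <<'E'
from h import *
for n in("scene","top"):
    p,d=snapshot(n); np.savez(f"pics/{n}0.npz",p=p,d=d); cv2.imwrite(f"pics/{n}0.png",p[:,:,::-1]); print(get_calibration(n))
print(sense())
E
```

```text
pics
{'vfov': 57.15719651239042, 'cx': 318.67582152228334, 'cy': 239.01931866037563, 'xyz': array([ 0.21898093, -0.8974057 ,  0.68280377]), 'attitude': array([ 0.87824301, -0.23579948,  0.11061274, -0.40106438])}
{'vfov': 47.70259424550929, 'cx': 315.74282759443554, 'cy': 244.64162809899426, 'xyz': array([ 0.40836982, -0.27695601,  1.21261834]), 'attitude': array([ 0.71637549, -0.69429482,  0.05233281, -0.04496824])}
{'t': 0.1, 'q': array([ 1.02445375e+00,  5.28383606e-01,  1.43378015e+00,  2.12717177e-05,
        1.18141538e+00, -1.78511563e-01]), 'qd': array([ 0.000187  , -0.00190579, -0.00364453,  0.00316625,  0.0013602 ,
       -0.00076927]), 'tau': array([ 7.01906247e-04, -4.43301415e+01, -1.78587055e+01, -1.69516420e-04,
        3.91628229e-03,  3.22662140e-05]), 'tcp_pos': array([0.2243843 , 0.58265292, 0.23842317]), 'tool_rot': array([ 1.82884327e-01,  9.83133936e-01, -9.25231237e-04, -3.61344794e-04]), 'force': array([-0.30729351, -0.67208766,  0.1348929 ]), 'ft_torque': array([ 0.05071011,  0.00206146, -0.03834299]), 'gripper_force': 0.0, 'finger_gap': 1.0006748458697288}
```

View pics/top0.png

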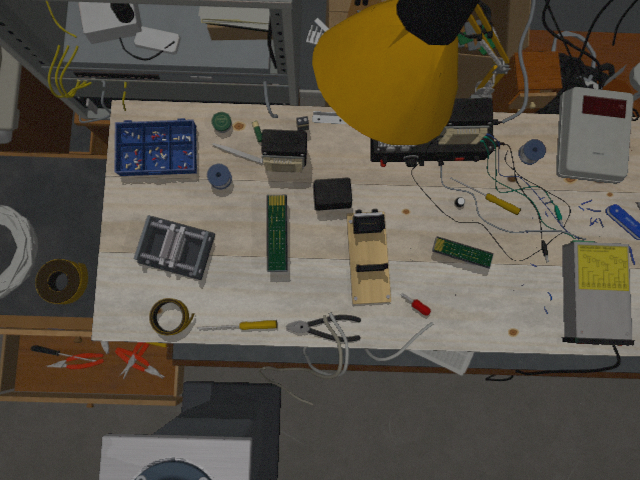

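View pics/scene0.png

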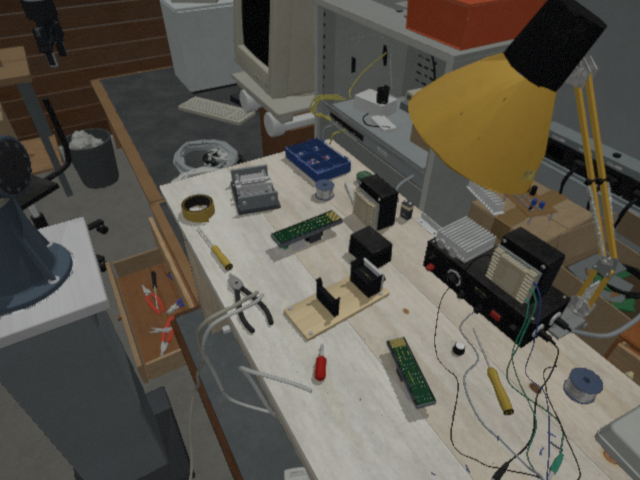

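The two look-alikes for the module are a large green board at top-view pixel (277,233), about 77 px long, and a small one at (463,252), about 60 px. The large one is the job's part; its brass end points up in the image, which is +x. The clip is at (175,247), and the cradle at (369,260) has its wall at the top. The relay block (285,147) and the adapter (332,194) stay put.

```bash
python3 - <<'E'
from h import *
z=np.load("pics/top0.npz"); p,d=z['p'],z['d']; W=pts("top",d)
H=W[...,2]
def rect(box,lo,hi,name):
    u0,v0,u1,v1=box; m=np.zeros((480,640),bool); m[v0:v1,u0:u1]=1
    m&=(H>lo)&(H<hi)&(d>0)
    n,l,s,c=cv2.connectedComponentsWithStats(m.astype('uint8'))
    for k in range(1,n):
        if s[k,4]<25: continue
        P=W[l==k]; (c0,wh,a)=cv2.minAreaRect(P[:,:2].astype('float32')*1000)
        print(name,s[k,4],np.round(c0,1),np.round(wh,1),round(a,1),'z',np.round(np.percentile(P[:,2],[10,50,90])*1000,1))
print('missing',(d==0).mean(),'bench z',np.median(H[290:310,200:240]))
rect((255,185,300,280),.028,.055,'mod')
rect((255,185,300,280),.008,.055,'mod all')
rect((425,230,505,275),.02,.055,'small')
rect((125,205,225,290),.009,.08,'clip all')
rect((125,205,225,290),.053,.08,'clip lips')
rect((125,205,225,290),.042,.053,'clip plates')
rect((340,200,395,310),.004,.08,'cradle all')
rect((340,200,395,310),.05,.085,'cradle high')
rect((340,200,395,310),.038,.05,'cradle seats')
g=cv2.cvtColor(p,cv2.COLOR_RGB2BGR)
a=cv2.resize(g[190:310,125:275],(800,640))[:600];
c=np.hstack([cv2.resize(g[195:295,130:220],(400,444),interpolation=cv2.INTER_CUBIC),cv2.resize(g[195:305,340:400],(242,444),interpolation=cv2.INTER_CUBIC),cv2.resize(g[190:280,262:292],(148,444),interpolation=cv2.INTER_CUBIC)])
cv2.imwrite("pics/crop0.png",c)
# lamp
m=(H>.2)&(d>0); m[:, :290]=0; m[170:]=0; print('lamp',W[m].min(0),W[m].max(0))
E
```

```text
missing 0.004020182291666666 bench z -0.0008741284796934812
mod 1568 [ 595.3 -199.5] [168.8  45. ] 2.9 z [36.3 39.2 42.2]
mod all 1572 [ 595.3 -199.5] [168.8  45. ] 2.9 z [36.3 39.2 42.2]
small 962 [ 567.3 -610.8] [131.6  36.4] 74.9 z [26.8 29.9 33.1]
clip all 2605 [559.7  26. ] [150.6 108.3] 76.6 z [10.  35.3 53. ]
clip lips 137 [561.7  36.6] [12.9 61.5] 74.5 z [53.9 56.8 60. ]
clip lips 114 [556.8  14.5] [10.1 62.5] 77.4 z [54.2 57.3 61.5]
clip plates 199 [575.  90.] [ 9.3 99.8] 76.3 z [44.1 48.  50.8]
clip plates 153 [561.4  34.5] [14.5 91.3] 76.7 z [43.4 46.6 51.3]
clip plates 35 [590.9   6.4] [ 9.5 22. ] 83.7 z [43.  45.5 50.5]
clip plates 190 [543.9 -38.3] [ 9.4 99.3] 76.1 z [45.3 48.6 51.2]
clip plates 73 [544.9  19. ] [13.7 66.2] 75.4 z [42.8 45.5 49.8]
cradle all 94 [ 666.6 -350.3] [ 9.1 27.6] 5.7 z [13.5 42.3 52.3]
cradle all 3480 [ 555.8 -405.6] [213.6  88.5] 5.1 z [ 6.5 10.1 46.3]
cradle high 201 [ 624.9 -398.6] [38.5 67.8] 4.5 z [52.3 56.9 62.2]
cradle high 28 [ 528.6 -436.1] [11.1  7.4] 0.8 z [52.9 57.7 61.7]
cradle seats 25 [ 666.7 -349.2] [ 7.  24.8] 12.5 z [41.1 47.1 49.6]
cradle seats 361 [ 622.6 -396.3] [35.1 57.2] 5.9 z [41.  44.2 47.4]
cradle seats 139 [ 526.2 -407.6] [12.1 57.1] 4.9 z [40.8 44.2 46.9]
lamp [ 0.70674063 -0.64585891  0.20000082] [ 1.02999469 -0.22291618  0.51281356]
```

View pics/crop0.png

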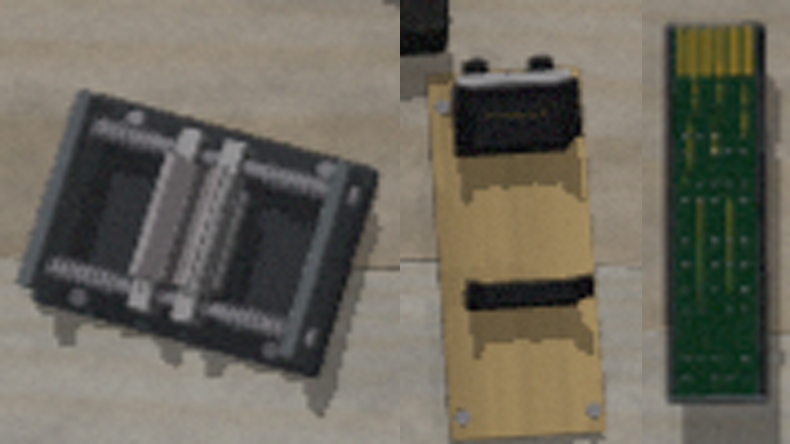

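```bash
cat >> h.py <<'E'
from scipy.linalg import expm,logm
def T(p,Rm):
    M=np.eye(4); M[:3,:3]=Rm; M[:3,3]=p; return M
def cur(s=None):
    s=s or sense(); return T(s['tcp_pos'],R.from_quat(s['tool_rot']).as_matrix())
ORDER='old'
def step(M,row):
    r=R.from_rotvec(row[0],degrees=True).as_matrix(); t=np.array(row[1])/1000
    return M@T(t,r) if ORDER=='old' else M@T(r@t,r)
def plan(A,B,n,show=True):
    D=np.linalg.inv(A)@B; rv=R.from_matrix(D[:3,:3]).as_rotvec()
    # log of SE3 by rotvec to avoid branch trouble
    th=np.linalg.norm(rv); K=np.array([[0,-rv[2],rv[1]],[rv[2],0,-rv[0]],[-rv[1],rv[0],0]])
    V=np.eye(3) if th<1e-9 else np.eye(3)+(1-np.cos(th))/th**2*K+(th-np.sin(th))/th**3*K@K
    xi=np.zeros((4,4)); xi[:3,:3]=K; xi[:3,3]=np.linalg.solve(V,D[:3,3])
    E=expm(xi/n); t=E[:3,3] if ORDER=='old' else E[:3,:3].T@E[:3,3]
    row=[np.round(np.degrees(rv)/n,2).tolist(),np.round(t*1000,1).tolist()]
    if show: print(n,'x',row,'|deg',round(np.degrees(th)/n,2),'mm',round(np.linalg.norm(t)*1000,1))
    return row
def rot(z,y):
    z=np.array(z,float); z/=np.linalg.norm(z); y=np.array(y,float); y-=z*(y@z); y/=np.linalg.norm(y)
    return np.c_[np.cross(y,z),y,z]
def yaw(a): a=np.radians(a); return np.array([np.cos(a),np.sin(a),0])
def log():
    import json; s=sense(); open('log.txt','a').write(json.dumps([s['q'].tolist(),s['tcp_pos'].tolist(),s['tool_rot'].tolist()])+'\n'); return s
E
python3 - <<'E'
from h import *
s=log(); A=cur(s)
B=T([.45,0.0,.32],rot([0,0,-1],yaw(-15)))
row=plan(A,B,14)
M=A
for i in range(14):
    M=step(M,row); print(np.round(M[:3,3],3),end=' ')
z=np.load("pics/top0.npz"); d=z['d']; W=pts("top",d); H=W[...,2]
m=np.zeros(H.shape,bool); m[200:310,340:395]=1; m&=(H>.004)&(H<.013)&(d>0)
P=W[m][:,:2]*1000; a=np.radians(5.5); e=np.array([np.cos(a),np.sin(a)]); f=np.array([-e[1],e[0]])
u=P@e; v=P@f
for sgn in (1,-1):
    pts_=[]
    for b in np.arange(np.percentile(u,3),np.percentile(u,75),6):
        k=(u>b)&(u<b+6)
        if k.sum()>8: pts_.append((b+3,(v[k]*sgn).max()*sgn))
    q=np.array(pts_); c=np.polyfit(q[:,0],q[:,1],1); r=q[:,1]-np.polyval(c,q[:,0]); k=abs(r)<2.5; c=np.polyfit(q[k,0],q[k,1],1)
    print('edge',sgn,5.5+np.degrees(np.arctan(c[0])),np.polyval(c,(q[:,0].mean())),'near end u',u.min(),np.percentile(u,1))
# saddle / block rim by height 
for n,box in(('block',(340,200,395,245)),('saddle',(340,250,395,285))):
    m=np.zeros(H.shape,bool); u0,v0,u1,v1=box; m[v0:v1,u0:u1]=1; m&=(H>.038)&(d>0)&(H<.07)
    P=W[m]; P=P[P[:,1]<-.36]; uu=P[:,:2]*1000@e; vv=P[:,:2]*1000@f
    print(n,np.percentile(uu,[1,50,99]),np.percentile(vv,[1,50,99]))
E
```

```text
14 x [[-0.01, 0.0, 5.99], [-48.3, -7.5, -5.8]] |deg 5.99 mm 49.2
[0.267 0.558 0.244] [0.306 0.53  0.25 ] [0.343 0.497 0.256] [0.376 0.461 0.262] [0.404 0.421 0.267] [0.429 0.379 0.273] [0.449 0.334 0.279] [0.464 0.288 0.285] [0.474 0.24  0.291] [0.48  0.192 0.297] [0.48  0.143 0.302] [0.475 0.094 0.308] [0.465 0.046 0.314] [ 0.45 -0.    0.32] edge 1 6.000577783745271 -412.05593345767966 near end u 391.9179841072329 409.4511455899317
edge -1 5.837081680509505 -499.29793920923885 near end u 391.9179841072329 409.4511455899317
block [564.5397997  583.93642566 602.95854958] [-489.47069703 -457.84751792 -423.52724052]
saddle [478.47646647 484.51551384 490.78495628] [-488.52700672 -458.16834046 -422.52875335]
```

Emit:
play_rows([
  [[0, 0, 5], [-40, -6, -5], 0],
  [[0, 0, 5], [-40, -6, -5], 0],
  [[0, 0, 5], [-40, -6, -5], 0],
  [[0, 0, 5], [-40, -6, -5], 0],
  [[0, 0, 5], [-40, -6, -5], 0],
  [[0, 0, 5], [-40, -6, -5], 0],
  [[0, 0, 5], [-40, -6, -5], 0],
  [[0, 0, 5], [-40, -6, -5], 0],
  [[0, 0, 5], [-40, -6, -5], 0],
  [[0, 0, 5], [-40, -6, -5], 0],
  [[0, 0, 5], [-40, -6, -5], 0],
  [[0, 0, 5], [-40, -6, -5], 0],
], grip_force=80)

```text
t: 1.1
tcp_pos: [0.4771, 0.1919, 0.2992]
tool_rot: [0.652, 0.759, -0.0, 0.0]
force: [1.0, 0.4, 0.4]
finger_gap: 1.002
gripper_force: 0.0
```

```bash
python3 - <<'E'
from h import *
import h,json
l=[json.loads(x) for x in open('log.txt')][0]
A=T(l[1],R.from_quat(l[2]).as_matrix())
for o in('old','new'):
    h.ORDER=o; M=A
    for i in range(12): M=h.step(M,[[0,0,5],[-40,-6,-5]])
    print(o,M[:3,3])
s=log(); print(s)
E
```

```text
old [0.47624209 0.19344395 0.29881574]
new [0.44135332 0.1729801  0.29888686]
{'t': 1.1, 'q': array([ 1.64970819e-01,  3.06376500e-01,  1.63107901e+00, -1.42255331e-04,
        1.20414015e+00,  1.36801998e-02]), 'qd': array([-0.95117405, -0.29798749,  0.27853279, -0.00241934,  0.01803047,
        0.09689511]), 'tau': array([  4.95302081, -33.60509276, -17.70652235,   0.08358605,
         0.15135246,  -0.05508075]), 'tcp_pos': array([0.47706298, 0.1919122 , 0.29917869]), 'tool_rot': array([ 6.51626982e-01,  7.58539566e-01, -4.37309320e-05,  4.99881193e-05]), 'force': array([1.00991996, 0.3740403 , 0.44193843]), 'ft_torque': array([-0.01220625, -0.01710576,  0.0248568 ]), 'gripper_force': 0.0, 'finger_gap': 1.0022259076372173}
```

```bash
python3 - <<'E'
from h import *
A=cur()
al=np.radians(30); f=yaw(2.9); z=f*np.sin(al)-np.array([0,0,np.cos(al)])
B=T([.46,-.205,.2],rot(z,yaw(-87.1)))
row=plan(A,B,16); M=A
for i in range(16):
    M=step(M,row); print(np.round(M[:3,3],3),end=' ')
E
```

```text
16 x [[-1.56, 1.41, 5.83], [-24.5, 14.4, 1.5]] |deg 6.2 mm 28.5
[0.495 0.17  0.298] [0.511 0.146 0.296] [0.524 0.121 0.294] [0.534 0.095 0.291] [0.542 0.068 0.288] [0.548 0.04  0.284] [0.55  0.012 0.28 ] [ 0.55  -0.016  0.275] [ 0.547 -0.044  0.269] [ 0.542 -0.071  0.262] [ 0.533 -0.097  0.254] [ 0.523 -0.122  0.245] [ 0.51  -0.145  0.235] [ 0.495 -0.167  0.225] [ 0.479 -0.187  0.213] [ 0.46  -0.205  0.2  ]
```

Emit:
play_rows([
  [[-1.5, 1.4, 5.8], [-24.5, 14.4, 1.5], 0],
  [[-1.5, 1.4, 5.8], [-24.5, 14.4, 1.5], 0],
  [[-1.5, 1.4, 5.8], [-24.5, 14.4, 1.5], 0],
  [[-1.5, 1.4, 5.8], [-24.5, 14.4, 1.5], 0],
  [[-1.5, 1.4, 5.8], [-24.5, 14.4, 1.5], 0],
  [[-1.5, 1.4, 5.8], [-24.5, 14.4, 1.5], 0],
  [[-1.5, 1.4, 5.8], [-24.5, 14.4, 1.5], 0],
  [[-1.5, 1.4, 5.8], [-24.5, 14.4, 1.5], 0],
])

```text
t: 1.77
tcp_pos: [0.5512, -0.0154, 0.2745]
tool_rot: [0.89, 0.433, 0.14, -0.006]
force: [0.5, 0.3, 1.0]
finger_gap: 1.001
gripper_force: 0.0
```

```bash
python3 -c "
from h import *
s=log(); print(s['q'])"
```

```text
[-0.34188017  0.3057056   1.74814878  0.26244911  0.91385072  0.18009983]
```

Emit:
play_rows([
  [[-1.5, 1.4, 5.8], [-24.5, 14.4, 1.5], 0],
  [[-1.5, 1.4, 5.8], [-24.5, 14.4, 1.5], 0],
  [[-1.5, 1.4, 5.8], [-24.5, 14.4, 1.5], 0],
  [[-1.5, 1.4, 5.8], [-24.5, 14.4, 1.5], 0],
  [[-1.5, 1.4, 5.8], [-24.5, 14.4, 1.5], 0],
  [[-1.5, 1.4, 5.8], [-24.5, 14.4, 1.5], 0],
  [[-1.5, 1.4, 5.8], [-24.5, 14.4, 1.5], 0],
  [[-1.5, 1.4, 5.8], [-24.5, 14.4, 1.5], 0],
])

```text
t: 2.43
tcp_pos: [0.4621, -0.2053, 0.2009]
tool_rot: [0.967, 0.03, 0.253, -0.01]
force: [0.3, -0.1, 0.3]
finger_gap: 0.996
gripper_force: 0.0
```

```bash
python3 - <<'E'
from h import *
import json
from scipy.optimize import least_squares
s=log(); print(s['q'],s['tcp_pos'])
L=[json.loads(x) for x in open('log.txt')]
Rx=lambda a:R.from_rotvec([a,0,0]).as_matrix(); Ry=lambda a:R.from_rotvec([0,a,0]).as_matrix(); Rz=lambda a:R.from_rotvec([0,0,a]).as_matrix()
# hypothesis A: forearm roll (z along links), B: J4 about y.. test orientation
for q,p,r in L:
    Q=R.from_quat(r).as_matrix()
    A=Rz(q[0])@Ry(q[1]+q[2])@Rz(q[3])@Ry(q[4])@Rz(q[5])
    A2=Rz(q[0])@Ry(q[1]+q[2])@Rz(-q[3])@Ry(q[4])@Rz(q[5])
    A3=Rz(q[0])@Ry(q[1]+q[2]+q[4])
    print(np.round(A.T@Q,3).tolist(),np.round(A2.T@Q,3).tolist())
E
```

```text
[-0.88197769  0.35531669  2.08500318  0.85764987  0.5559651  -0.08301834] [ 0.46205706 -0.20526538  0.20092246]
[[0.0, -1.0, -0.0], [1.0, 0.0, 0.0], [-0.0, -0.0, 1.0]] [[-0.0, -1.0, -0.0], [1.0, -0.0, 0.0], [-0.0, -0.0, 1.0]]
[[0.0, -1.0, 0.0], [1.0, 0.0, 0.0], [-0.0, -0.0, 1.0]] [[0.0, -1.0, -0.0], [1.0, 0.0, -0.0], [0.0, -0.0, 1.0]]
[[0.0, -1.0, -0.0], [1.0, 0.0, 0.0], [-0.0, -0.0, 1.0]] [[-0.321, -0.947, 0.007], [0.868, -0.291, 0.402], [-0.379, 0.135, 0.916]]
[[0.0, -1.0, -0.0], [1.0, 0.0, 0.0], [-0.0, 0.0, 1.0]] [[-0.814, -0.172, -0.554], [-0.142, -0.867, 0.478], [-0.563, 0.468, 0.681]]
```

```bash
cat > kin.py <<'E'
from h import *
import json
from scipy.optimize import least_squares
Rx=lambda a:R.from_rotvec([a,0,0]).as_matrix(); Ry=lambda a:R.from_rotvec([0,a,0]).as_matrix(); Rz=lambda a:R.from_rotvec([0,0,a]).as_matrix()
def blocks(q):
    A=Rz(q[0]); B=A@Ry(q[1]); C=B@Ry(q[2]); D=C@Rz(q[3]); E=D@Ry(q[4]); return [A,B,C,D,E]
names=[(0,0),(0,1),(0,2),(1,2),(2,0),(2,2),(3,1),(4,2)]
def fit(sel):
    L=[json.loads(x) for x in open('log.txt')]
    X=[];y=[]
    for q,p,r in L:
        b=blocks(q); X.append(np.c_[tuple(b[i][:,j] for i,j in sel)]); y+=p
    X=np.vstack(X); w,_,rk,sv=np.linalg.lstsq(X,np.array(y),rcond=1e-6)
    return w,rk,abs(X@w-y).max()*1e3
lo=np.array([-3.08,-.75,.22,-1.43,0,-2.85]);hi=np.array([3.08,2.2,2.44,4.57,2.65,2.85])
def fk(q,sel,w):
    b=blocks(q); p=sum(b[i][:,j]*c for (i,j),c in zip(sel,w)); return T(p,b[4]@Rz(q[5]+np.pi/2))
def ik(M,sel,w,seeds):
    best=None;res=[]
    def f(q):
        F=fk(q,sel,w); return np.r_[(F[:3,3]-M[:3,3])*5,R.from_matrix(F[:3,:3].T@M[:3,:3]).as_rotvec()]
    for s in seeds:
        o=least_squares(f,np.clip(s,lo+1e-3,hi-1e-3),bounds=(lo,hi))
        if o.cost<1e-7 and not any(np.abs(o.x-r).max()<.05 for r in res): res.append(o.x)
    return res
E
python3 - <<'E'
from kin import *
for sel in ([(0,1),(0,2),(1,2),(2,2),(4,2)],[(0,1),(0,2),(1,2),(2,0),(2,2),(4,2)],[(0,0),(0,1),(0,2),(1,2),(2,2),(4,2)],[(0,0),(0,1),(0,2),(1,2),(2,0),(2,2),(4,2)],[(0,2),(1,2),(2,0),(2,2),(3,1),(4,2)],[(0,1),(0,2),(1,2),(2,0),(2,2),(3,1),(4,2)],[(0,1),(0,2),(1,2),(2,0),(2,2),(4,0),(4,1),(4,2)]):
    w,rk,e=fit(sel); print(sel,np.round(w,4),rk,round(e,2))
E
```

```text
[(0, 1), (0, 2), (1, 2), (2, 2), (4, 2)] [0.1196 0.115  0.5703 0.342  0.2317] 5 34.27
[(0, 1), (0, 2), (1, 2), (2, 0), (2, 2), (4, 2)] [0.111  0.2742 0.588  0.1141 0.3917 0.2887] 6 0.0
[(0, 0), (0, 1), (0, 2), (1, 2), (2, 2), (4, 2)] [-0.0468  0.1165  0.1038  0.6193  0.3723  0.252 ] 6 27.64
[(0, 0), (0, 1), (0, 2), (1, 2), (2, 0), (2, 2), (4, 2)] [0.     0.111  0.2742 0.588  0.1141 0.3917 0.2887] 7 0.0
[(0, 2), (1, 2), (2, 0), (2, 2), (3, 1), (4, 2)] [0.6021 0.4245 0.2276 0.5033 0.1078 0.3352] 6 28.15
[(0, 1), (0, 2), (1, 2), (2, 0), (2, 2), (3, 1), (4, 2)] [0.111  0.2742 0.588  0.1141 0.3917 0.     0.2887] 7 0.0
[(0, 1), (0, 2), (1, 2), (2, 0), (2, 2), (4, 0), (4, 1), (4, 2)] [ 0.111   0.2742  0.588   0.1141  0.3917 -0.     -0.      0.2887] 8 0.0
```

```bash
cat >> kin.py <<'E'
sel=[(0,1),(0,2),(1,2),(2,0),(2,2),(4,2)]; w=fit(sel)[0]
def mod(x,z,p): x=np.array(x,float); z=np.array(z,float); return T(p,np.c_[x,np.cross(z,x),z])
Zu=np.array([0,0,1.])
M0=mod(yaw(2.9),Zu,[.5953,-.1995,.034])
CL=np.array([.5595,.0258,.020]); YC=yaw(76.5)
def Mclip(s,dz=0,c=None): return mod(-Zu,-s*YC,(CL if c is None else c)+[0,0,.085+dz])
CR=np.array([.5500,-.4051,.051]); CY=5.8
def Mcr(dx=0,dz=0): return mod(yaw(CY),-Zu,CR+yaw(CY)*dx+[0,0,dz])
def G(al,side,sy,xg=-.066,ahead=.008):
    a=np.radians(al); z=np.array([np.sin(a),0,side*np.cos(a)])
    return T(np.array([xg,0,0])+ahead*z,rot(z,[0,sy,0]))
rng=np.random.default_rng(0)
SEEDS=[rng.uniform(lo,hi)*[.4,.3,.7,1,1,1]+[0,.3,.6,0,0,0] for _ in range(25)]
IK=lambda M:ik(M,sel,w,SEEDS)
E
python3 - <<'E'
from kin import *
f=lambda S:[np.round(x,2).tolist() for x in S]
for al in (15,30,45):
  for sy in (1,-1):
    print('pick',al,sy,f(IK(M0@G(al,-1,sy))))
    for s in(1,-1):
        print('  clip s',s,f(IK(Mclip(s,.05)@G(al,-1,sy))))
for al in (15,30,45):
  for sy in (1,-1):
    print('cradle',al,sy,f(IK(Mcr()@G(al,1,sy))))
    for s in(1,-1):
        print('  reclip s',s,f(IK(Mclip(s,.0)@G(al,1,sy))))
E
```

```text
pick 15 1 [[-0.65, 0.75, 1.89, 0.52, 0.34, -2.75]]
  clip s 1 [[-0.65, 0.8, 1.77, 1.08, 1.57, -1.05]]
  clip s -1 [[0.27, 0.9, 1.4, -1.03, 1.75, -2.3]]
pick 15 -1 [[-0.65, 0.75, 1.89, 0.52, 0.34, 0.39]]
  clip s 1 [[-0.65, 0.8, 1.77, 1.08, 1.57, 2.09]]
  clip s -1 [[0.27, 0.9, 1.4, -1.03, 1.75, 0.85]]
pick 30 1 [[-0.75, 0.8, 2.04, 1.78, 0.37, 2.19]]
  clip s 1 [[-0.6, 0.67, 1.76, 0.97, 1.39, -0.91]]
  clip s -1 [[0.24, 0.79, 1.43, -0.88, 1.58, -2.36]]
pick 30 -1 [[-0.75, 0.8, 2.04, 1.78, 0.37, -0.95]]
  clip s 1 [[-0.6, 0.67, 1.76, 0.97, 1.39, 2.23]]
  clip s -1 [[0.24, 0.79, 1.43, -0.88, 1.58, 0.78]]
pick 45 1 [[-0.86, 0.92, 2.16, 2.18, 0.75, 1.64]]
  clip s 1 [[-0.52, 0.57, 1.75, 0.8, 1.23, -0.73]]
  clip s -1 [[0.17, 0.68, 1.47, -0.72, 1.41, -2.46]]
pick 45 -1 [[-0.86, 0.92, 2.16, 2.18, 0.75, -1.5]]
  clip s 1 [[-0.52, 0.57, 1.75, 0.8, 1.23, 2.42]]
  clip s -1 [[0.17, 0.68, 1.47, -0.72, 1.41, 0.68]]
cradle 15 1 [[-0.98, 0.77, 1.66, 0.41, 0.62, 0.16]]
  reclip s 1 [[0.27, 0.98, 1.4, -1.02, 1.71, 0.91]]
  reclip s -1 [[-0.65, 0.89, 1.77, 1.09, 1.52, 2.01]]
cradle 15 -1 []
  reclip s 1 [[0.27, 0.98, 1.4, -1.02, 1.71, -2.23]]
  reclip s -1 [[-0.65, 0.89, 1.77, 1.09, 1.52, -1.13]]
cradle 30 1 [[-1.09, 0.8, 1.77, 0.98, 0.6, -0.46]]
  reclip s 1 [[0.24, 0.86, 1.44, -0.88, 1.53, 0.85]]
  reclip s -1 [[-0.6, 0.76, 1.78, 0.98, 1.33, 2.14]]
cradle 30 -1 [[-1.09, 0.8, 1.77, 0.98, 0.6, 2.68]]
  reclip s 1 [[0.24, 0.86, 1.44, -0.88, 1.53, -2.3]]
  reclip s -1 [[-0.6, 0.76, 1.78, 0.98, 1.33, -1.0]]
cradle 45 1 [[-1.2, 0.87, 1.85, 1.4, 0.76, -0.96]]
  reclip s 1 [[0.17, 0.75, 1.5, -0.73, 1.34, 0.75]]
  reclip s -1 [[-0.52, 0.66, 1.77, 0.84, 1.15, 2.33]]
cradle 45 -1 [[-1.2, 0.87, 1.85, 1.4, 0.76, 2.18]]
  reclip s 1 [[0.17, 0.75, 1.5, -0.73, 1.34, -2.39]]
  reclip s -1 [[-0.52, 0.66, 1.77, 0.84, 1.15, -0.81]]
```

```bash
sed -i 's/ahead=.008/ahead=.012/' kin.py; cat >> kin.py <<'E'
def off(M,dz): return M@T([0,0,dz],np.eye(3))
def chk(A,row,n,q0=None,seed=None):
    M=A; q=seed if seed is not None else sense()['q']; out=[]
    for i in range(n):
        M=step(M,row); r=ik(M,sel,w,[q])
        if not r: print('IK fail at',i,M[:3,3]); return M,q
        if np.abs(r[0]-q).max()>.18: print('fast',i,np.round(r[0]-q,2))
        q=r[0]
    print('end',np.round(M[:3,3],4),'q',np.round(q,2)); return M,q
def go(B,n,A=None,seed=None):
    A=cur() if A is None else A; row=plan(A,B,n); return chk(A,row,n,seed=seed)
E
python3 - <<'E'
from kin import *
P=M0@G(15,-1,-1)
E,q=go(off(P,-.07),10)
E,q=go(P,6,E,q)
E
tail -3 h.py >/dev/null
```

```text
10 x [[-0.05, -1.43, 0.06], [0.5, 0.2, 12.3]] |deg 1.44 mm 12.3
end [ 0.5144 -0.204   0.0898] q [-0.67  0.62  1.91  0.4   0.45  0.5 ]
6 x [[0.0, -0.01, -0.01], [0.0, -0.1, 11.6]] |deg 0.01 mm 11.6
end [ 0.5324 -0.2025  0.0226] q [-0.65  0.76  1.89  0.53  0.33  0.38]
```

Emit:
play_rows([
  [[-0.1, -2.85, 0.1], [1, 0.4, 24.6], 0],
  [[-0.1, -2.85, 0.1], [1, 0.4, 24.6], 0],
  [[-0.1, -2.85, 0.1], [1, 0.4, 24.6], 0],
  [[-0.1, -2.85, 0.1], [1, 0.4, 24.6], 0],
  [[-0.1, -2.85, 0.1], [1, 0.4, 24.6], 0],
  [[0, 0, 0], [0, 0, 14], 0],
  [[0, 0, 0], [0, 0, 14], 0],
  [[0, 0, 0], [0, 0, 14], 0],
  [[0, 0, 0], [0, 0, 14], 0],
  [[0, 0, 0], [0, 0, 12], 0],
  [[0, 0, 0], [0, 0, 0], 0],
])

```text
t: 3.35
tcp_pos: [0.5332, -0.2, 0.0226]
tool_rot: [0.991, 0.028, 0.129, -0.005]
force: [0.2, 0.9, 1.0]
finger_gap: 1.003
gripper_force: 0.0
```

```bash
python3 - <<'E'
from kin import *
p,d=snapshot("scene"); cv2.imwrite("pics/s1.png",cv2.resize(p[190:270,240:370,::-1],(780,480),interpolation=cv2.INTER_CUBIC))
P=M0@G(15,-1,-1); print(cur()[:3,3],P[:3,3],sense()['force'])
plan(cur(),P,1)
E
```

```text
[ 0.53326409 -0.20012236  0.02364284] [ 0.53248637 -0.202682    0.02240889] [ 0.40503437  0.34635549 -0.78712689]
1 x [[-0.2, 0.11, 0.34], [-1.2, 2.5, 1.0]] |deg 0.41 mm 2.9
```

View pics/s1.png

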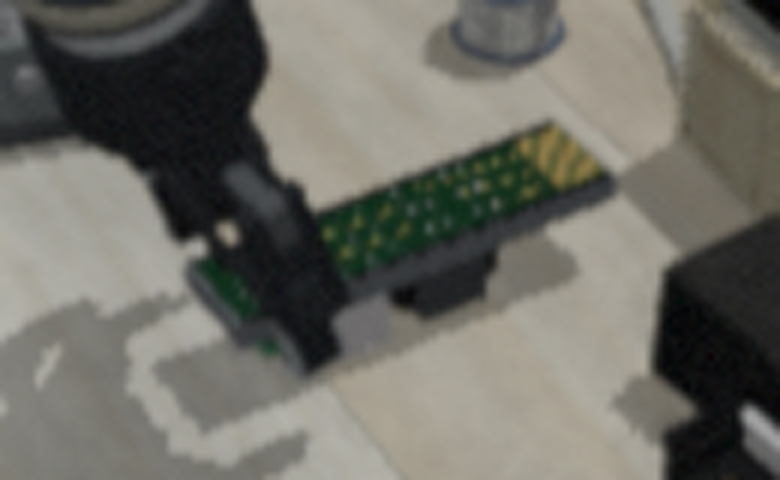

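The fingers straddle the large module near its terminal end, around crop pixel (300,300), and the brass end is at (560,155). I'll correct 2.5 mm, close, and lift.

Emit:
play_rows([
  [[-0.2, 0.1, 0.3], [-1, 2.5, 1], 0],
  [[0, 0, 0], [0, 0, 0], 1],
  [[0, 0, 0], [0, 0, 0], 1],
  [[0, 0, 0], [0, 0, 0], 1],
  [[0, 0, 0], [0, 0, 0], 1],
  [[0, 0, 0], [0, 0, 0], 1],
  [[0, 0, 0], [0, 0, 0], 1],
  [[0, 0, 0], [0, 0, 0], 1],
  [[0, 0, 0], [0, 0, 0], 1],
], grip_force=90)

```text
t: 4.15
tcp_pos: [0.5332, -0.2034, 0.0248]
tool_rot: [0.991, 0.025, 0.132, -0.002]
force: [-2.3, -0.1, 5.7]
finger_gap: 0.512
gripper_force: 91.2
```

```bash
python3 - <<'E'
from kin import *
s=sense(); print(s['finger_gap'],s['gripper_force'],s['force'],s['tcp_pos'])
A=cur(s); np.save('grasp1.npy',np.linalg.inv(M0)@A); 
M,q=M0,s['q']
G1=np.linalg.inv(M0)@A; print('G1',np.round(G1[:3,3]*1e3,1))
E=T(A[:3,3]+[-.05,0.03,.17],A[:3,:3])
E,q=go(E,6,A,q)
B=Mclip(1,.07)@G1
# split: rotate
E,q=go(B,20,E,q)
E
E
```

```text
0.5116823893939688 91.18886947631836 [-2.25342786 -0.0976698   5.72035236] [ 0.53322658 -0.20343784  0.0247965 ]
G1 [-62.2  -0.8  -9.2]
6 x [[-0.0, 0.0, 0.0], [-0.4, -5.3, -29.5]] |deg 0.0 mm 30.0
end [ 0.483  -0.1737  0.1949] q [-0.66  0.38  1.93  0.28  0.65  0.65]
20 x [[2.86, -3.05, 4.97], [-5.1, -11.8, 3.9]] |deg 6.49 mm 13.4
end [0.5615 0.036  0.2367] q [-0.64  0.77  1.76  1.09  1.58  2.12]bash: E: command not found
```

```bash
python3 - <<'E'
from kin import *
s=sense(); A=cur(s); G1=np.load('grasp1.npy'); Gi=np.linalg.inv(G1)
E,q=go(T(A[:3,3]+[-.05,0.03,.17],A[:3,:3]),6,A,s['q'])
B=Mclip(1,.07)@G1
row=plan(E,B,20); M=E
for i in range(20):
    M=step(M,row); 
    if i%2: 
        m=M@Gi; c=[(m@np.array([.085,y,z,1]))[:3] for y in(-.0225,.0225) for z in(-.034,.006)]
        print(i,np.round(M[:3,3],3),'end',np.round((m@[.085,0,0,1])[:3],3),'minz',round(min(x[2] for x in c),3))
E
```

```text
6 x [[-0.0, 0.0, 0.0], [-0.4, -5.3, -29.5]] |deg 0.0 mm 30.0
end [ 0.483  -0.1737  0.1949] q [-0.66  0.38  1.93  0.28  0.65  0.65]
20 x [[2.86, -3.05, 4.97], [-5.1, -11.8, 3.9]] |deg 6.49 mm 13.4
1 [ 0.475 -0.15   0.186] end [ 0.621 -0.163  0.178] minz 0.141
3 [ 0.469 -0.124  0.181] end [ 0.611 -0.155  0.154] minz 0.116
5 [ 0.467 -0.097  0.18 ] end [ 0.599 -0.143  0.132] minz 0.095
7 [ 0.468 -0.071  0.182] end [ 0.586 -0.126  0.113] minz 0.079
9 [ 0.474 -0.045  0.188] end [ 0.575 -0.105  0.099] minz 0.068
11 [ 0.484 -0.022  0.197] end [ 0.565 -0.081  0.089] minz 0.063
13 [ 0.498 -0.001  0.206] end [ 0.558 -0.055  0.083] minz 0.063
15 [0.516 0.015 0.217] end [ 0.555 -0.027  0.081] minz 0.068
17 [0.538 0.028 0.227] end [0.555 0.    0.084] minz 0.077
19 [0.561 0.036 0.237] end [0.56  0.027 0.09 ] minz 0.09
```

Emit:
play_rows([
  [[0, 0, 0], [0, -5, -15], 1],
  [[0, 0, 0], [0, -5, -30], 1],
  [[0, 0, 0], [0, -5, -30], 1],
  [[0, 0, 0], [0, -5, -30], 1],
  [[0, 0, 0], [0, -5, -30], 1],
  [[0, 0, 0], [0, -5, -30], 1],
  [[0, 0, 0], [0, -5, -25], 1],
  [[2.9, -3, 5], [-5, -11.8, 3.9], 1],
  [[2.9, -3, 5], [-5, -11.8, 3.9], 1],
  [[2.9, -3, 5], [-5, -11.8, 3.9], 1],
  [[2.9, -3, 5], [-5, -11.8, 3.9], 1],
  [[2.9, -3, 5], [-5, -11.8, 3.9], 1],
])

```text
t: 5.15
tcp_pos: [0.4661, -0.1067, 0.1923]
tool_rot: [0.973, -0.174, -0.007, -0.152]
force: [0.1, -0.3, -3.7]
finger_gap: 0.507
gripper_force: 92.1
```

Emit:
play_rows([
  [[2.9, -3, 5], [-5, -11.8, 3.9], 1],
  [[2.9, -3, 5], [-5, -11.8, 3.9], 1],
  [[2.9, -3, 5], [-5, -11.8, 3.9], 1],
  [[2.9, -3, 5], [-5, -11.8, 3.9], 1],
  [[2.9, -3, 5], [-5, -11.8, 3.9], 1],
  [[2.9, -3, 5], [-5, -11.8, 3.9], 1],
  [[2.9, -3, 5], [-5, -11.8, 3.9], 1],
  [[2.9, -3, 5], [-5, -11.8, 3.9], 1],
  [[2.9, -3, 5], [-5, -11.8, 3.9], 1],
])

```text
t: 5.9
tcp_pos: [0.4991, 0.0012, 0.2191]
tool_rot: [0.749, -0.485, -0.244, -0.381]
force: [0.4, 0.0, -2.2]
finger_gap: 0.505
gripper_force: 92.1
```

```bash
python3 - <<'E'
from kin import *
s=sense(); print(s['q'],s['finger_gap'])
G1=np.load('grasp1.npy'); go(Mclip(1,.07)@G1,6)
E
```

```text
[-0.6388862   0.6292443   1.73882183  0.71056855  1.48248526  1.7454271 ] 0.5047849811412769
6 x [[2.7, -3.03, 4.95], [-3.1, -11.0, 4.4]] |deg 6.4 mm 12.3
end [0.5608 0.035  0.237 ] q [-0.65  0.76  1.77  1.08  1.58  2.12]
```

Emit:
play_rows([
  [[2.7, -3, 4.95], [-3.1, -11, 4.4], 1],
  [[2.7, -3, 4.95], [-3.1, -11, 4.4], 1],
  [[2.7, -3, 4.95], [-3.1, -11, 4.4], 1],
  [[2.7, -3, 4.95], [-3.1, -11, 4.4], 1],
  [[2.7, -3, 4.95], [-3.1, -11, 4.4], 1],
  [[2.7, -3, 4.95], [-3.1, -11, 4.4], 1],
  [[0, 0, 0], [0, 0, 0], 1],
  [[0, 0, 0], [0, 0, 0], 1],
])

```text
t: 6.57
tcp_pos: [0.5598, 0.0351, 0.2363]
tool_rot: [-0.496, 0.622, 0.375, 0.475]
force: [-0.2, -0.0, -2.3]
finger_gap: 0.506
gripper_force: 92.1
```

```bash
python3 - <<'E'
from kin import *
s=sense(); A=cur(s); G1=np.load('grasp1.npy'); m=A@np.linalg.inv(G1)
print('mod axes',np.round(m,3).tolist()); plan(A,Mclip(1,.07)@G1,1)
out=[]
for n in('scene','top'):
    p,d=snapshot(n); np.savez(f'pics/{n}2.npz',p=p,d=d)
    c=proj(n,m[:3,3])[0]; k=proj(n,CL+[0,0,.042])[0]; e=proj(n,(m@[.085,0,0,1])[:3])[0]; print(n,'mid',c,'mouth',k,'end',e)
    u,v=((c+k)/2).astype(int); u=np.clip(u,60,580); v=np.clip(v,60,420)
    out.append(cv2.resize(p[v-60:v+60,u-50:u+50,::-1],(400,480),interpolation=cv2.INTER_CUBIC)); print('crop origin',u-50,v-60)
cv2.imwrite('pics/c2.png',np.hstack(out))
E
```

```text
mod axes [[0.003, 0.973, -0.229, 0.559], [-0.006, -0.229, -0.973, 0.026], [-1.0, 0.004, 0.005, 0.174], [0.0, 0.0, 0.0, 1.0]]
1 x [[0.2, -0.31, 0.3], [-0.8, -1.1, -0.2]] |deg 0.48 mm 1.4
scene mid [247.02055463 135.93881238] mouth [251.67529737 175.3126597 ] end [250.5736216  166.41280348]
crop origin 199 95
top mid [154.5453226  236.29969516] mouth [169.28218057 243.92595952] end [166.29934394 242.40945602]
crop origin 111 180
```

View pics/c2.png

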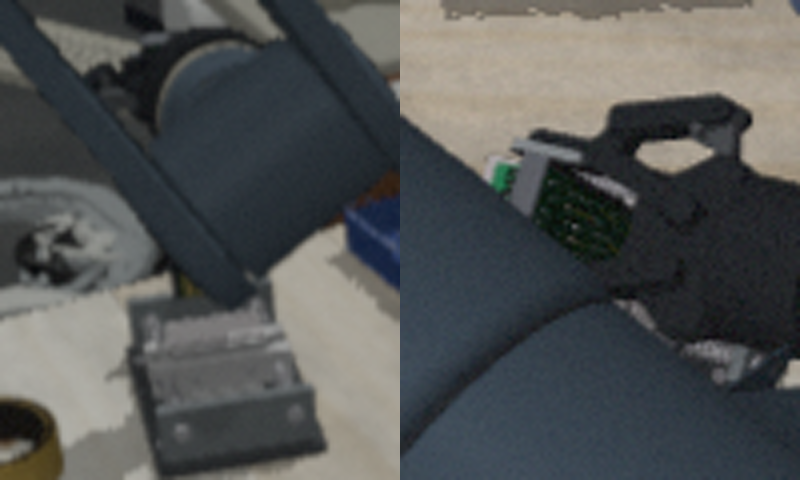

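```bash
python3 - <<'E'
from kin import *
A=cur(); G1=np.load('grasp1.npy'); m=A@np.linalg.inv(G1); mi=np.linalg.inv(m)
for n in('top','scene'):
    z=np.load(f'pics/{n}2.npz'); W=pts(n,z['d']); L=(W@mi[:3,:3].T+mi[:3,3])*1000
    k=(abs(L[...,0])<100)&(abs(L[...,1])<32)&(abs(L[...,2])<40)&(z['d']>0)
    P=L[k]; C=z['p'][k].astype(int); print(n,len(P))
    g=(C[:,1]>C[:,0]+8)&(C[:,1]>C[:,2]+8); 
    for nm,S in(('all',P),('green',P[g])):
        if len(S)>5: print(nm,len(S),np.round(np.percentile(S,[1,10,50,90,99],axis=0),1).tolist())
    s=P[g&(P[:,2]>-15)]
    if len(s)>30:
        c,*_=np.linalg.lstsq(np.c_[s[:,0]+60,s[:,1],np.ones(len(s))],s[:,2],rcond=None); r=s[:,2]-np.c_[s[:,0]+60,s[:,1],np.ones(len(s))]@c; print('plane z=',c,r.std(),'xr',s[:,0].min(),s[:,0].max())
    t=P[(P[:,0]<-78)]; print('term end',len(t),np.round(np.percentile(t,[5,50,95],axis=0),1).tolist() if len(t) else '')
E
```

```text
top 753
all 753 [[-86.6, -12.9, -31.3], [-83.3, -5.9, -9.9], [-62.3, 10.6, 5.7], [28.9, 26.3, 18.7], [58.3, 31.4, 38.1]]
green 154 [[-76.9, -10.9, -25.4], [-72.4, -6.5, -16.5], [-46.1, 6.7, 5.5], [29.7, 14.0, 6.6], [54.7, 16.6, 7.3]]
plane z= [ 0.07486282 -0.10509262  1.2481943 ] 5.727731245498408 xr -77.53309913919507 60.987542724908735
term end 190 [[-86.3, -3.4, -4.5], [-82.6, 17.3, 5.3], [-78.6, 30.0, 37.1]]
scene 82
all 82 [[-83.3, -31.9, -4.6], [-81.7, -24.0, -0.6], [64.7, -18.6, 7.3], [84.5, -8.8, 10.3], [87.5, 3.4, 33.7]]
term end 29 [[-83.1, -30.4, -2.3], [-81.2, -17.0, 3.6], [-78.9, -3.7, 26.2]]
```

Emit:
play_rows([
  [[0.2, -0.3, 0.3], [-0.8, -1.1, -0.2], 1],
  [[0, 0, 0], [9.7, 0, 2.6], 1],
  [[0, 0, 0], [9.7, 0, 2.6], 1],
  [[0, 0, 0], [9.7, 0, 2.6], 1],
  [[0, 0, 0], [5, 0, 1.3], 1],
  [[0, 0, 0], [5, 0, 1.3], 1],
  [[0, 0, 0], [0, 0, 0], 1],
], grip_force=110)

```text
t: 7.25
tcp_pos: [0.5614, 0.0352, 0.1987]
tool_rot: [-0.49, 0.621, 0.379, 0.479]
force: [-0.7, -0.3, 4.4]
finger_gap: 0.499
gripper_force: 115.1
```

```bash
python3 - <<'E'
from kin import *
s=sense();A=cur(s); G1=np.load('grasp1.npy'); print(s['force'],s['ft_torque'],s['finger_gap']); plan(A,Mclip(1,.03)@G1,1); plan(A,Mclip(1,.0)@G1,1)
E
```

```text
[-0.72139975 -0.31384516  4.36143572] [0.07141623 0.12255767 0.169924  ] 0.4990889562306301
1 x [[-0.08, 0.5, -0.09], [1.5, 0.4, 0.0]] |deg 0.51 mm 1.6
1 x [[-0.08, 0.5, -0.09], [30.6, 0.4, 7.6]] |deg 0.51 mm 31.5
```

Emit:
play_rows([
  [[0, 0.5, 0], [4, 0.4, 1], 1],
  [[0, 0, 0], [4, 0, 1.1], 1],
  [[0, 0, 0], [4, 0, 1.1], 1],
  [[0, 0, 0], [4, 0, 1.1], 1],
  [[0, 0, 0], [0, 0, 0], 1],
])

```text
t: 7.67
tcp_pos: [0.5612, 0.0349, 0.1814]
tool_rot: [-0.493, 0.624, 0.375, 0.476]
force: [0.4, 0.0, 2.2]
finger_gap: 0.502
gripper_force: 114.9
```

```bash
python3 - <<'E'
from kin import *
s=sense();A=cur(s); G1=np.load('grasp1.npy'); print(s['force'],s['ft_torque'],s['finger_gap']); plan(A,Mclip(1,.0)@G1,1)
E
```

```text
[0.38830852 0.02141624 2.1636382 ] [-0.0311272  -0.08648704  0.06650963] 0.5020095549901514
1 x [[-0.11, -0.22, -0.04], [13.7, 0.3, 3.7]] |deg 0.25 mm 14.2
```

Emit:
play_rows([
  [[0, 0, 0], [4, 0, 1.1], 1],
  [[0, 0, 0], [4, 0, 1.1], 1],
  [[0, 0, 0], [3, 0, 0.8], 1],
  [[0, 0, 0], [2, 0, 0.5], 1],
  [[0, 0, 0], [1, 0, 0.3], 1],
  [[0, 0, 0], [0, 0, 0], 1],
  [[0, 0, 0], [0, 0, 0], 1],
])

```text
t: 8.25
tcp_pos: [0.5609, 0.035, 0.1682]
tool_rot: [-0.493, 0.624, 0.376, 0.476]
force: [-0.9, 0.0, 8.9]
finger_gap: 0.5
gripper_force: 115.2
```

```bash
python3 - <<'E'
from kin import *
s=sense();A=cur(s); G1=np.load('grasp1.npy'); print(s['force'],s['ft_torque'],s['finger_gap']); plan(A,Mclip(1,.0)@G1,1)
E
```

```text
[-0.89340369  0.03236397  8.90124223] [ 0.85546155 -0.19473902  0.12943982] 0.5004152038567261
1 x [[-0.08, -0.1, -0.03], [1.0, 0.0, 0.1]] |deg 0.13 mm 1.0
```

Emit:
play_rows([
  [[0, 0, 0], [1, 0, 0.3], 1],
  [[0, 0, 0], [0.5, 0, 0.1], 1],
  [[0, 0, 0], [0, 0, 0], 1],
])

```text
t: 8.5
tcp_pos: [0.5609, 0.0352, 0.1682]
tool_rot: [-0.492, 0.623, 0.377, 0.478]
force: [-1.5, -1.5, 15.2]
finger_gap: 0.502
gripper_force: 115.3
```

```bash
python3 - <<'E'
from kin import *
s=sense();A=cur(s); G1=np.load('grasp1.npy'); print(s['force'],s['ft_torque'],s['finger_gap']); plan(A,Mclip(1,.0)@G1,1)
E
```

```text
[-1.45753721 -1.50875704 15.15870104] [ 1.46546018 -0.35357142  0.11160027] 0.5020783891531216
1 x [[-0.08, 0.1, 0.0], [1.0, 0.0, -0.0]] |deg 0.13 mm 1.0
```

Emit:
play_rows([
  [[0, 0, 0], [-1, 0, -0.3], 1],
  [[0, 0, 0], [0, 0, 0], 0],
  [[0, 0, 0], [0, 0, 0], 0],
  [[0, 0, 0], [0, 0, 0], 0],
  [[0, 0, 0], [0, 0, 0], 0],
  [[0, 0, 0], [0, 0, 0], 0],
  [[0, 0, 0], [0, 0, -15], 0],
  [[0, 0, 0], [0, 0, -30], 0],
  [[0, 0, 0], [0, 0, -30], 0],
  [[0, 0, 0], [0, 0, -30], 0],
  [[0, 0, 0], [0, 0, -20], 0],
])

```text
t: 9.42
tcp_pos: [0.5329, -0.0862, 0.2]
tool_rot: [-0.493, 0.626, 0.373, 0.475]
force: [1.3, -0.2, 0.5]
finger_gap: 0.994
gripper_force: 0.0
```

```bash
python3 - <<'E'
from kin import *
s=sense(); print(s['finger_gap'],s['force'])
G1=np.load('grasp1.npy'); 
z=[]
for n in('scene','top'):
    p,d=snapshot(n); np.savez(f'pics/{n}3.npz',p=p,d=d)
    M=Mclip(1); c=proj(n,M[:3,3])[0]; u,v=c.astype(int); z.append(cv2.resize(p[v-60:v+60,u-50:u+50,::-1],(400,480),interpolation=cv2.INTER_CUBIC))
    mi=np.linalg.inv(M); W=pts(n,d); L=(W@mi[:3,:3].T+mi[:3,3])*1000
    k=(L[...,0]>-95)&(L[...,0]<20)&(abs(L[...,1])<32)&(abs(L[...,2])<40)&(d>0); P=L[k]; C=p[k].astype(int); g=(C[:,1]>C[:,0]+8)&(C[:,1]>C[:,2]+8)
    print(n,np.round(np.percentile(P,[1,10,50,90,99],axis=0),1).tolist())
    S=P[g]; print(' green',len(S),np.round(np.percentile(S,[1,10,50,90,99],axis=0),1).tolist() if len(S)>5 else '')
cv2.imwrite('pics/c3.png',np.hstack(z))
A=cur(s); P=Mclip(1)@G(15,1,1); B=off(P,-.1); 
qb=ik(B,sel,w,[np.array([.27,.9,1.4,-1,1.7,.9])]); print('qb',np.round(qb,2))
qa=s['q']; qb=qb[0]
for t in np.linspace(0,1,9):
    F=fk(qa+t*(qb-qa),sel,w); print(np.round(F[:3,3],3),'z',np.round(F[:3,2],2))
E
```

```text
0.9939713696887572 [ 1.29642924 -0.15051873  0.51152805]
scene [[-84.1, -23.1, -4.9], [-82.4, -20.1, 4.6], [-61.3, -2.5, 7.9], [-38.2, 16.2, 10.6], [14.2, 20.9, 12.2]]
 green 174 [[-80.5, -16.0, 4.9], [-76.9, -13.0, 6.2], [-59.4, 0.1, 8.4], [-41.8, 12.8, 10.7], [-36.9, 16.8, 12.2]]
top [[-87.1, -23.6, -33.5], [-84.4, -19.2, -25.8], [-68.0, -0.4, 3.2], [-22.7, 16.6, 6.4], [8.4, 20.5, 7.2]]
 green 159 [[-82.5, -18.0, -21.1], [-75.5, -14.5, -19.2], [-69.4, -1.4, -9.9], [-26.5, 11.6, 6.3], [-2.1, 15.7, 7.1]]
qb [[ 0.38  1.    1.21 -0.97  1.87  0.82]]
[ 0.533 -0.086  0.2  ] z [ 0.23  0.94 -0.27]
[ 0.496 -0.03   0.167] z [-0.13  0.92 -0.37]
[0.46 0.   0.14] z [-0.45  0.77 -0.46]
[0.437 0.009 0.121] z [-0.69  0.5  -0.52]
[0.433 0.006 0.112] z [-0.82  0.17 -0.55]
[0.45  0.005 0.115] z [-0.82 -0.19 -0.53]
[0.487 0.016 0.13 ] z [-0.71 -0.52 -0.48]
[0.533 0.048 0.156] z [-0.5  -0.78 -0.39]
[0.579 0.108 0.194] z [-0.23 -0.94 -0.26]
```

View pics/c3.png

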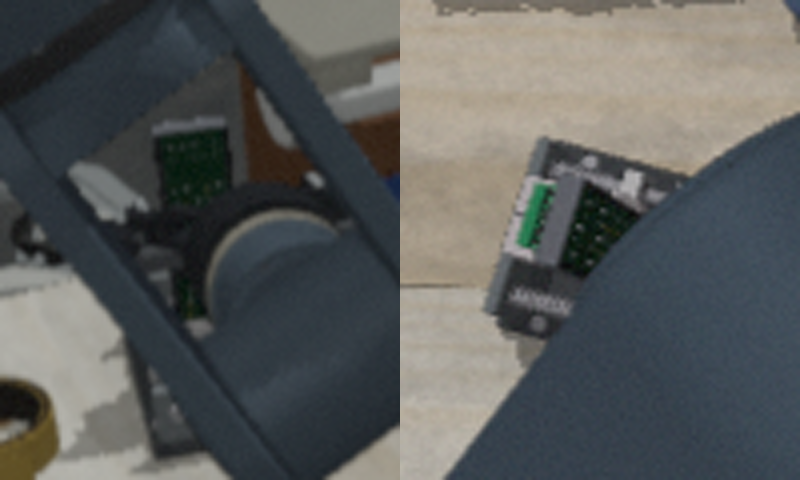

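```bash
python3 - <<'E'
from kin import *
s=sense(); A=cur(s); q=s['q']
P=Mclip(1)@G(15,1,1); B=off(P,-.1); up=T([0,0,.12],np.eye(3))
W1=T(A[:3,3]+[-.03,-.02,.14],A[:3,:3])
W2=T([.5,.02,.37],rot([0,0,-1],yaw(-95)))
W3=up@B
M=A
for X,n in((W1,5),(W2,14),(W3,16),(B,5),(P,8)):
    row=plan(M,X,n); K=M
    print('   path',[np.round(K[:3,3]*1e3).astype(int).tolist() for i in range(n) if (K:=step(K,row)) is not None and i%3==2])
    M,q=chk(M,row,n,seed=q)
E
```

```text
5 x [[0.0, 0.0, -0.0], [-25.5, 4.8, -12.7]] |deg 0.0 mm 28.9
   path [[516, -99, 284]]
end [ 0.5035 -0.1073  0.3398] q [-0.91  0.61  1.65  0.91  1.86  2.25]
14 x [[-4.5, 3.85, -5.93], [-7.9, -5.8, 5.2]] |deg 8.38 mm 11.1
   path [[522, -87, 358], [530, -58, 372], [527, -26, 379], [513, 4, 377]]
end [0.5001 0.02   0.3693] q [-0.18  0.22  1.56  0.    1.37  1.47]
16 x [[-3.3, -3.83, -4.3], [8.6, -3.3, -2.1]] |deg 6.64 mm 9.5
   path [[526, 30, 373], [550, 45, 370], [568, 64, 359], [578, 84, 343], [580, 103, 321]]
end [0.5787 0.1085 0.3138] q [ 0.38  0.84  1.19 -1.02  1.97  0.66]
5 x [[0.0, 0.01, -0.01], [23.2, 0.1, 6.2]] |deg 0.01 mm 24.0
   path [[579, 108, 242]]
end [0.5793 0.1084 0.1937] q [ 0.38  1.    1.22 -0.97  1.87  0.82]
8 x [[0.0, -0.0, 0.0], [-0.0, 0.0, 12.5]] |deg 0.0 mm 12.5
   path [[571, 73, 184], [562, 38, 174]]
end [0.5567 0.0145 0.1678] q [ 0.27  0.97  1.4  -1.02  1.71  0.91]
```

Emit:
play_rows([
  [[0, 0, 0], [-25.5, 5, -12.5], 0],
  [[0, 0, 0], [-25.5, 5, -12.5], 0],
  [[0, 0, 0], [-25.5, 5, -12.5], 0],
  [[0, 0, 0], [-25.5, 5, -12.5], 0],
  [[0, 0, 0], [-25.5, 5, -12.5], 0],
  [[-3.5, 3, -4.6], [-6.2, -4.5, 4], 0],
  [[-3.5, 3, -4.6], [-6.2, -4.5, 4], 0],
  [[-3.5, 3, -4.6], [-6.2, -4.5, 4], 0],
  [[-3.5, 3, -4.6], [-6.2, -4.5, 4], 0],
  [[-3.5, 3, -4.6], [-6.2, -4.5, 4], 0],
  [[-3.5, 3, -4.6], [-6.2, -4.5, 4], 0],
  [[-3.5, 3, -4.6], [-6.2, -4.5, 4], 0],
])

```text
t: 10.52
tcp_pos: [0.5279, -0.0578, 0.3695]
tool_rot: [0.793, -0.446, -0.257, -0.325]
force: [-0.0, -0.2, -0.1]
finger_gap: 1.0
gripper_force: 0.0
```

Emit:
play_rows([
  [[-3.5, 3, -4.6], [-6.2, -4.5, 4], 0],
  [[-3.5, 3, -4.6], [-6.2, -4.5, 4], 0],
  [[-3.5, 3, -4.6], [-6.2, -4.5, 4], 0],
  [[-3.5, 3, -4.6], [-6.2, -4.5, 4], 0],
  [[-3.5, 3, -4.6], [-6.2, -4.5, 4], 0],
  [[-3.5, 3, -4.6], [-6.2, -4.5, 4], 0],
  [[-3.5, 3, -4.6], [-6.2, -4.5, 4], 0],
  [[-3.5, 3, -4.6], [-6.2, -4.5, 4], 0],
  [[-3.5, 3, -4.6], [-6.2, -4.5, 4], 0],
  [[-3.5, 3, -4.6], [-6.2, -4.5, 4], 0],
  [[-3.5, 3, -4.6], [-6.2, -4.5, 4], 0],
])

```text
t: 11.43
tcp_pos: [0.4959, 0.026, 0.3687]
tool_rot: [0.999, -0.04, -0.001, 0.0]
force: [-0.7, 1.0, -0.2]
finger_gap: 1.005
gripper_force: 0.0
```

```bash
python3 - <<'E'
from kin import *
s=sense(); print(s['q'],s['tcp_pos'])
for n in('scene','top'):
    p,d=snapshot(n); np.savez(f'pics/{n}4.npz',p=p,d=d)
    M=Mclip(1); mi=np.linalg.inv(M); W=pts(n,d); L=(W@mi[:3,:3].T+mi[:3,3])*1000
    k=(L[...,0]>-95)&(L[...,0]<20)&(abs(L[...,1])<32)&(abs(L[...,2])<45)&(d>0); P=L[k]; C=p[k].astype(int)
    print(n,len(P),np.round(np.percentile(P,[1,10,50,90,99],axis=0),1).tolist())
    t=P[(P[:,0]<-79)]; print(' end',len(t),np.round(np.percentile(t,[2,50,98],axis=0),1).tolist() if len(t)>5 else '')
P=Mclip(1)@G(15,1,1); B=off(P,-.1); up=T([0,0,.12],np.eye(3)); M,q=cur(s),s['q']
for X,n in((up@B,16),(B,5),(P,8)):
    row=plan(M,X,n); M,q=chk(M,row,n,seed=q)
E
```

```text
[-1.72573952e-01  2.12860183e-01  1.56307735e+00 -7.76333274e-04
  1.36689767e+00  1.47909876e+00] [0.4959364  0.02600528 0.36873056]
scene 742 [[-84.2, -23.1, -2.3], [-78.7, -19.7, 5.3], [-36.9, -1.5, 8.1], [8.1, 16.9, 10.6], [18.6, 21.2, 12.7]]
 end 72 [[-85.1, -21.5, -4.4], [-82.4, -1.0, 6.1], [-79.1, 20.8, 10.8]]
top 677 [[-86.7, -23.8, -32.9], [-84.2, -20.0, -21.7], [-57.8, -2.3, 5.1], [-2.4, 15.9, 6.6], [17.3, 20.4, 7.4]]
 end 165 [[-87.0, -22.7, -6.1], [-84.0, -1.5, 1.1], [-79.9, 20.2, 6.7]]
16 x [[-3.28, -3.83, -4.28], [8.7, -2.7, -2.1]] |deg 6.61 mm 9.3
end [0.58   0.1082 0.3139] q [ 0.38  0.84  1.19 -1.02  1.97  0.66]
5 x [[-0.0, -0.01, 0.01], [23.2, -0.1, 6.2]] |deg 0.01 mm 24.0
end [0.5795 0.1085 0.1938] q [ 0.38  1.    1.21 -0.97  1.87  0.82]
8 x [[-0.0, 0.0, 0.0], [0.0, -0.0, 12.5]] |deg 0.0 mm 12.5
end [0.5569 0.0146 0.168 ] q [ 0.27  0.97  1.4  -1.02  1.71  0.91]
```

Emit:
play_rows([
  [[-3.3, -3.8, -4.3], [8.7, -2.7, -2.1], 0],
  [[-3.3, -3.8, -4.3], [8.7, -2.7, -2.1], 0],
  [[-3.3, -3.8, -4.3], [8.7, -2.7, -2.1], 0],
  [[-3.3, -3.8, -4.3], [8.7, -2.7, -2.1], 0],
  [[-3.3, -3.8, -4.3], [8.7, -2.7, -2.1], 0],
  [[-3.3, -3.8, -4.3], [8.7, -2.7, -2.1], 0],
  [[-3.3, -3.8, -4.3], [8.7, -2.7, -2.1], 0],
  [[-3.3, -3.8, -4.3], [8.7, -2.7, -2.1], 0],
  [[-3.3, -3.8, -4.3], [8.7, -2.7, -2.1], 0],
  [[-3.3, -3.8, -4.3], [8.7, -2.7, -2.1], 0],
  [[-3.3, -3.8, -4.3], [8.7, -2.7, -2.1], 0],
  [[-3.3, -3.8, -4.3], [8.7, -2.7, -2.1], 0],
])

```text
t: 12.53
tcp_pos: [0.579, 0.0839, 0.3418]
tool_rot: [0.785, 0.383, -0.383, 0.301]
force: [0.6, 0.1, -0.9]
finger_gap: 0.998
gripper_force: 0.0
```

Emit:
play_rows([
  [[-3.3, -3.8, -4.3], [8.7, -2.7, -2.1], 0],
  [[-3.3, -3.8, -4.3], [8.7, -2.7, -2.1], 0],
  [[-3.3, -3.8, -4.3], [8.7, -2.7, -2.1], 0],
  [[-3.3, -3.8, -4.3], [8.7, -2.7, -2.1], 0],
  [[0, 0, 0], [23, 0, 6], 0],
  [[0, 0, 0], [23, 0, 6], 0],
  [[0, 0, 0], [23, 0, 6], 0],
  [[0, 0, 0], [23, 0, 6], 0],
  [[0, 0, 0], [20, 0, 5], 0],
  [[0, 0, 0], [0, 0, 0], 0],
])

```text
t: 13.37
tcp_pos: [0.5799, 0.108, 0.1932]
tool_rot: [0.622, 0.494, -0.479, 0.374]
force: [-0.1, -1.2, -0.6]
finger_gap: 1.002
gripper_force: 0.0
```

```bash
python3 - <<'E'
from kin import *
s=sense(); print(s['q'])
C=np.array([*(CL[:2]),CL[2]]); M=Mclip(1); M[:3,3]+=M[:3,1]*-.0012
P=M@G(15,1,1); go(off(P,-.06),1); go(P,8)
E
```

```text
[ 0.38197548  0.99584051  1.21373445 -0.96548363  1.86819462  0.80948271]
1 x [[-0.05, -0.19, 0.44], [-0.6, -1.8, 39.5]] |deg 0.48 mm 39.5
end [0.5692 0.0712 0.1834] q [ 0.34  0.98  1.3  -0.98  1.8   0.86]
8 x [[-0.01, -0.02, 0.06], [-0.1, -0.2, 12.4]] |deg 0.06 mm 12.4
end [0.5559 0.015  0.1681] q [ 0.27  0.97  1.4  -1.02  1.71  0.91]
```

Emit:
play_rows([
  [[0, -0.2, 0.4], [-0.6, -1.8, 14], 0],
  [[0, 0, 0], [0, 0, 17], 0],
  [[0, 0, 0], [0, 0, 17], 0],
  [[0, 0, 0], [0, 0, 17], 0],
  [[0, 0, 0], [0, 0, 17], 0],
  [[0, 0, 0], [0, 0, 12], 0],
  [[0, 0, 0], [0, 0, 5], 0],
  [[0, 0, 0], [0, 0, 0], 0],
  [[0, 0, 0], [0, 0, 0], 0],
])

```text
t: 14.12
tcp_pos: [0.558, 0.0164, 0.1737]
tool_rot: [0.625, 0.49, -0.475, 0.379]
force: [0.5, 0.8, -0.7]
finger_gap: 0.998
gripper_force: 0.0
```

```bash
python3 - <<'E'
from kin import *
s=sense(); print(s['force'])
M=Mclip(1); M[:3,3]+=M[:3,1]*-.0012
P=M@G(15,1,1); go(P,1)
p,d=snapshot('top'); c=proj('top',M[:3,3])[0].astype(int); cv2.imwrite('pics/c5.png',cv2.resize(p[c[1]-60:c[1]+60,c[0]-70:c[0]+70,::-1],(700,600),interpolation=cv2.INTER_CUBIC))
E
```

```text
[ 0.4648157   0.7931413  -0.71046685]
1 x [[0.19, -0.19, -0.45], [5.0, -2.0, 3.5]] |deg 0.52 mm 6.5
end [0.5557 0.0148 0.1679] q [ 0.27  0.97  1.41 -1.02  1.71  0.91]
```

View pics/c5.png

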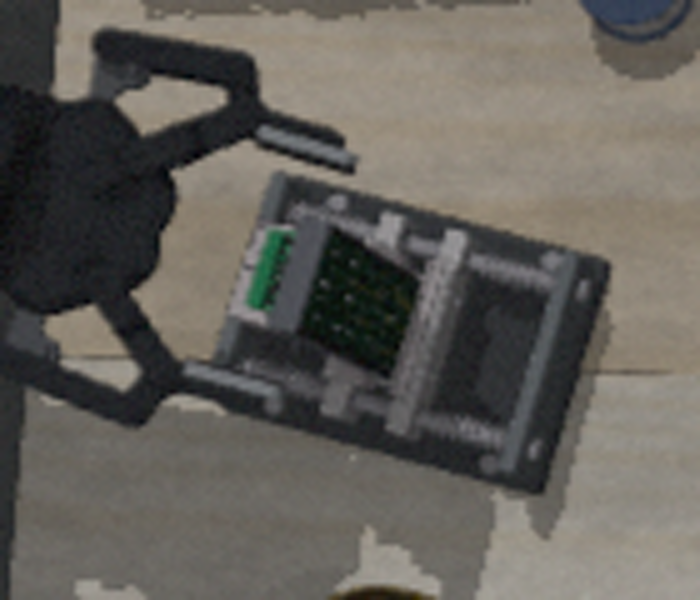

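The module stands in the clip between the open pads: pads at crop (305,148) and (235,385), terminal end from (315,220) to (285,335). I'll make the small correction and close.

Emit:
play_rows([
  [[0.2, -0.2, -0.4], [5, -2, 3.5], 0],
  [[0, 0, 0], [0, 0, 0], 1],
  [[0, 0, 0], [0, 0, 0], 1],
  [[0, 0, 0], [0, 0, 0], 1],
  [[0, 0, 0], [0, 0, 0], 1],
  [[0, 0, 0], [0, 0, 0], 1],
  [[0, 0, 0], [0, 0, 0], 1],
  [[0, 0, 0], [0, 0, 0], 1],
], grip_force=100)

```text
t: 14.83
tcp_pos: [0.5555, 0.015, 0.1677]
tool_rot: [0.623, 0.491, -0.478, 0.377]
force: [0.1, 2.0, 0.6]
finger_gap: 0.505
gripper_force: 100.9
```

```bash
python3 - <<'E'
from kin import *
s=sense(); A=cur(s); print(s['force'],s['finger_gap'],s['gripper_force'])
M=Mclip(1); G2=np.linalg.inv(M)@A; print(np.round(G2,3).tolist())
# model: y centered in pads & parallel in yaw of pad? keep estimate; force tool y = module y
np.save('grasp2.npy',G2)
up=T([0,0,.12],np.eye(3))@A
q=s['q']; E,q=go(up,6,A,q)
B=Mcr(0,.10)@G2
row=plan(E,B,26); K=E; Gi=np.linalg.inv(G2)
for i in range(26):
    K=step(K,row)
    if i%3==2: print(np.round(K[:3,3],3),'end',np.round((K@Gi@[.085,0,0,1])[:3],3))
E,q=chk(E,row,26,seed=q)
E
```

```text
[0.10592264 2.01568427 0.55787165] 0.5049358272371525 100.90266108512878
[[0.966, -0.0, 0.259, -0.063], [0.0, 1.0, 0.001, -0.001], [-0.259, -0.001, 0.966, 0.011], [0.0, 0.0, 0.0, 1.0]]
6 x [[-0.0, -0.0, 0.0], [-19.3, 0.0, -5.2]] |deg 0.0 mm 20.0
end [0.5555 0.0152 0.2876] q [ 0.27  0.8   1.39 -1.05  1.8   0.75]
26 x [[1.49, 2.97, 2.59], [-8.6, 8.4, 14.9]] |deg 4.21 mm 19.1
[ 0.566 -0.04   0.299] end [ 0.593 -0.013  0.156]
[ 0.569 -0.097  0.305] end [ 0.619 -0.057  0.172]
[ 0.565 -0.154  0.303] end [ 0.639 -0.105  0.184]
[ 0.556 -0.21   0.293] end [ 0.651 -0.156  0.193]
[ 0.543 -0.263  0.275] end [ 0.657 -0.21   0.197]
[ 0.527 -0.311  0.248] end [ 0.656 -0.263  0.194]
[ 0.511 -0.354  0.213] end [ 0.651 -0.316  0.184]
[ 0.496 -0.39   0.171] end [ 0.642 -0.365  0.167]
end [ 0.4876 -0.4101  0.1396] q [-0.98  0.62  1.63  0.32  0.79  0.27]
```

Emit:
play_rows([
  [[0, 0, 0], [-5, 0, -1.3], 1],
  [[0, 0, 0], [-10, 0, -2.6], 1],
  [[0, 0, 0], [-15, 0, -4], 1],
  [[0, 0, 0], [-20, 0, -5.3], 1],
  [[0, 0, 0], [-20, 0, -5.3], 1],
  [[0, 0, 0], [-20, 0, -5.3], 1],
  [[0, 0, 0], [-20, 0, -5.3], 1],
  [[0, 0, 0], [-6, 0, -1.5], 1],
])

```text
t: 15.5
tcp_pos: [0.5553, 0.0142, 0.2933]
tool_rot: [0.624, 0.489, -0.477, 0.379]
force: [-0.1, -0.2, -2.6]
finger_gap: 0.503
gripper_force: 101.7
```

Emit:
play_rows([
  [[1.5, 3, 2.6], [-8.6, 8.4, 15], 1],
  [[1.5, 3, 2.6], [-8.6, 8.4, 15], 1],
  [[1.5, 3, 2.6], [-8.6, 8.4, 15], 1],
  [[1.5, 3, 2.6], [-8.6, 8.4, 15], 1],
  [[1.5, 3, 2.6], [-8.6, 8.4, 15], 1],
  [[1.5, 3, 2.6], [-8.6, 8.4, 15], 1],
  [[1.5, 3, 2.6], [-8.6, 8.4, 15], 1],
  [[1.5, 3, 2.6], [-8.6, 8.4, 15], 1],
  [[1.5, 3, 2.6], [-8.6, 8.4, 15], 1],
  [[1.5, 3, 2.6], [-8.6, 8.4, 15], 1],
  [[1.5, 3, 2.6], [-8.6, 8.4, 15], 1],
  [[1.5, 3, 2.6], [-8.6, 8.4, 15], 1],
])

```text
t: 16.5
tcp_pos: [0.5534, -0.2128, 0.2926]
tool_rot: [0.895, 0.32, -0.218, 0.222]
force: [0.4, 0.1, -3.0]
finger_gap: 0.505
gripper_force: 101.6
```

```bash
python3 - <<'E'
from kin import *
s=sense(); A=cur(s); print(s['force'],s['finger_gap'],s['gripper_force'])
G2=np.load('grasp2.npy'); G2[1,3]=0; np.save('grasp2.npy',G2)
go(Mcr(0,.08)@G2,14)
E
```

```text
[ 0.42933373  0.10542075 -2.99233433] 0.5049124959702718 101.64915561676025
14 x [[1.48, 2.96, 2.56], [-8.2, 8.1, 16.2]] |deg 4.18 mm 19.9
end [ 0.4874 -0.4112  0.1196] q [-0.98  0.65  1.63  0.34  0.76  0.25]
```

Emit:
play_rows([
  [[1.5, 3, 2.5], [-8.2, 8.1, 16.2], 1],
  [[1.5, 3, 2.5], [-8.2, 8.1, 16.2], 1],
  [[1.5, 3, 2.5], [-8.2, 8.1, 16.2], 1],
  [[1.5, 3, 2.5], [-8.2, 8.1, 16.2], 1],
  [[1.5, 3, 2.5], [-8.2, 8.1, 16.2], 1],
  [[1.5, 3, 2.5], [-8.2, 8.1, 16.2], 1],
  [[1.5, 3, 2.5], [-8.2, 8.1, 16.2], 1],
  [[1.5, 3, 2.5], [-8.2, 8.1, 16.2], 1],
  [[1.5, 3, 2.5], [-8.2, 8.1, 16.2], 1],
  [[1.5, 3, 2.5], [-8.2, 8.1, 16.2], 1],
  [[1.5, 3, 2.5], [-8.2, 8.1, 16.2], 1],
  [[1.5, 3, 2.5], [-8.2, 8.1, 16.2], 1],
])

```text
t: 17.5
tcp_pos: [0.4957, -0.3907, 0.1519]
tool_rot: [0.992, 0.099, 0.082, 0.022]
force: [0.7, 0.8, -2.3]
finger_gap: 0.505
gripper_force: 101.6
```

```bash
python3 - <<'E'
from kin import *
G2=np.load('grasp2.npy'); go(Mcr(0,.08)@G2,2)
E
```

```text
2 x [[1.08, 2.86, 2.95], [-8.7, 8.8, 15.3]] |deg 4.24 mm 19.6
end [ 0.4877 -0.4115  0.1195] q [-0.98  0.65  1.63  0.34  0.76  0.25]
```

Emit:
play_rows([
  [[1.1, 2.9, 2.9], [-8.7, 8.8, 15.3], 1],
  [[1.1, 2.9, 2.9], [-8.7, 8.8, 15.3], 1],
  [[0, 0, 0], [0, 0, 0], 1],
  [[0, 0, 0], [0, 0, 0], 1],
])

```text
t: 17.83
tcp_pos: [0.4872, -0.4109, 0.1184]
tool_rot: [0.99, 0.051, 0.129, -0.007]
force: [-0.1, -0.1, -2.5]
finger_gap: 0.504
gripper_force: 101.9
```

```bash
cat > meas.py <<'E'
from kin import *
import sys
tag=sys.argv[1]
s=sense(); A=cur(s); G2=np.load('grasp2.npy'); m=A@np.linalg.inv(G2); mi=np.linalg.inv(m); print(np.round(s['force'],1),s['finger_gap'])
out=[]
for n in('top','scene'):
    p,d=snapshot(n); np.savez(f'pics/{n}{tag}.npz',p=p,d=d)
    W=pts(n,d); L=(W@mi[:3,:3].T+mi[:3,3])*1000
    k=(abs(L[...,0])<100)&(abs(L[...,1])<30)&(L[...,2]<12)&(L[...,2]>-40)&(d>0)
    fb=k&(L[...,0]>42)&(abs(L[...,2]+6)<5); P=L[fb]  # bare contact end, comp side z=-6
    print(n,'bare',len(P),np.round(np.percentile(P,[1,50,99],axis=0),1).tolist() if len(P) else '')
    if len(P)>40:
        c=np.linalg.lstsq(np.c_[P[:,0]-65,P[:,1],np.ones(len(P))],P[:,2],rcond=None)[0]; print('   plane',np.round(c,3))
    # side edges per x bin
        for a in range(44,84,8):
            b=P[(P[:,0]>a)&(P[:,0]<a+8)]
            if len(b)>5: print('   x',a,'y',b[:,1].min().round(1),b[:,1].max().round(1))
    c=proj(n,CR)[0].astype(int); out.append(cv2.resize(p[c[1]-60:c[1]+60,c[0]-50:c[0]+50,::-1],(400,480),interpolation=cv2.INTER_CUBIC))
cv2.imwrite(f'pics/c{tag}.png',np.hstack(out))
plan(A,Mcr()@G2,1)
E
python3 meas.py 6
```

```text
[-0.1 -0.1 -2.5] 0.5044451520899278
top bare 408 [[42.6, -22.7, -7.8], [62.7, -1.3, -3.8], [84.4, 21.3, -1.2]]
   plane [ 1.80e-02 -3.00e-03 -3.95e+00]
   x 44 y -21.6 21.3
   x 52 y -22.9 21.7
   x 60 y -22.2 21.1
   x 68 y -21.8 21.5
   x 76 y -23.0 21.9
scene bare 324 [[42.5, -19.5, -6.4], [65.1, 6.5, -4.3], [85.1, 25.2, -1.7]]
   plane [ 0.013  0.015 -4.313]
   x 44 y -7.1 25.0
   x 52 y -21.0 25.4
   x 60 y -20.8 24.9
   x 68 y -21.4 26.3
   x 76 y -19.0 25.3
1 x [[-0.15, 0.1, 0.07], [-19.8, 0.7, 76.3]] |deg 0.19 mm 78.8
```

View pics/c6.png

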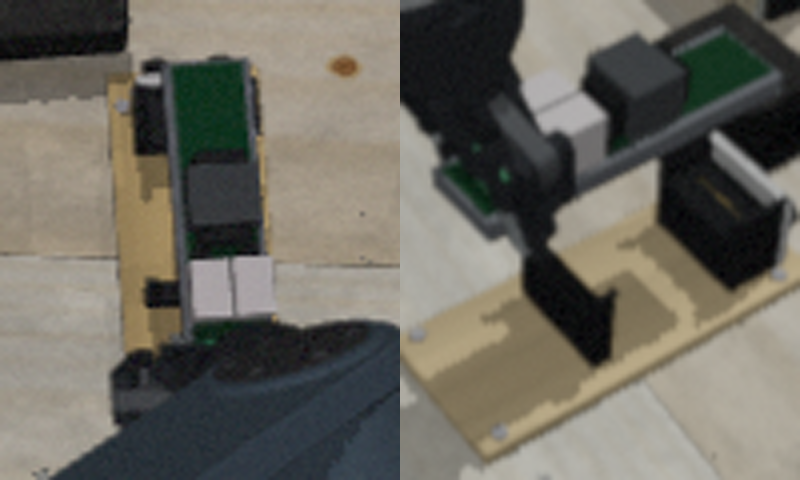

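Emit:
play_rows([
  [[-0.1, 0, 0], [-3.8, 0.7, 14.5], 1],
  [[0, 0, 0], [-3.8, 0, 14.5], 1],
  [[0, 0, 0], [-3.8, 0, 14.5], 1],
  [[0, 0, 0], [-2.5, 0, 9.7], 1],
  [[0, 0, 0], [0, 0, 0], 1],
  [[0, 0, 0], [0, 0, 0], 1],
])

```text
t: 18.43
tcp_pos: [0.4907, -0.4115, 0.065]
tool_rot: [0.99, 0.052, 0.131, -0.005]
force: [0.1, -0.5, -2.5]
finger_gap: 0.507
gripper_force: 102.0
```

```bash
python3 meas.py 7
```

```text
[ 0.1 -0.5 -2.5] 0.5066523323791885
top bare 358 [[42.3, -23.0, -9.0], [62.3, -0.4, -3.9], [83.7, 21.7, -1.1]]
   plane [ 1.100e-02  4.000e-03 -4.053e+00]
   x 44 y -23.3 22.0
   x 52 y -22.3 20.5
   x 60 y -21.9 21.2
   x 68 y -23.1 22.0
   x 76 y -22.6 20.2
scene bare 298 [[42.9, -18.2, -6.2], [64.0, 6.4, -3.6], [83.4, 25.8, -1.1]]
   plane [ 0.005  0.008 -3.588]
   x 44 y -17.7 26.1
   x 52 y -18.8 26.1
   x 60 y -18.2 25.4
   x 68 y -18.3 24.9
   x 76 y -18.1 25.8
1 x [[0.15, -0.11, 0.25], [-9.6, -0.5, 23.7]] |deg 0.32 mm 25.5
```

View pics/c7.png

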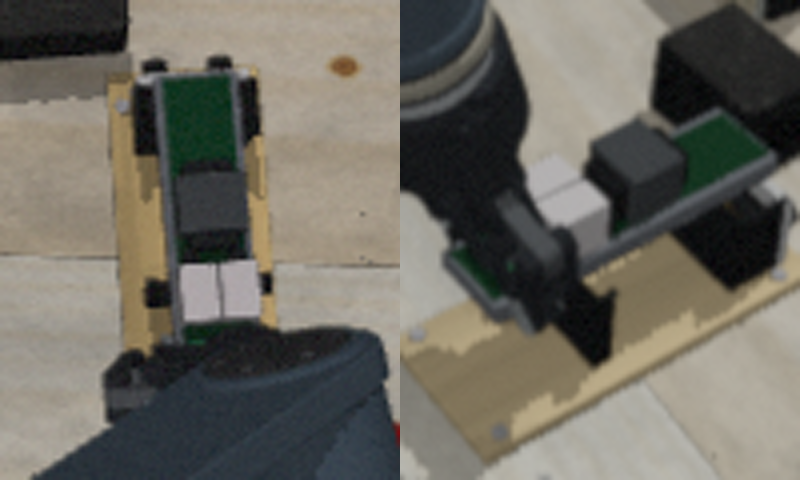

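```bash
python3 - <<'E'
from kin import *
a=np.linalg.inv(Mcr())
for n in('top','scene'):
    z=np.load(f'pics/{n}0.npz'); d=z['d']; W=pts(n,d); L=(W@a[:3,:3].T+a[:3,3])*1000; H=W[...,2]
    ok=(d>0)&(abs(L[...,0])<125)&(abs(L[...,1])<60)
    P=L[ok&(H>.006)&(H<.014)]; ys=[]
    for b in range(-90,40,6):
        k=P[(P[:,0]>b)&(P[:,0]<b+6)]
        if len(k)>8: ys.append((k[:,1].min(),k[:,1].max()))
    ys=np.array(ys); print(n,'plate y',np.round(np.median(ys,0),1),'mid',np.median(ys.mean(1)).round(2))
    for nm,x0,x1 in(('saddle',-34,-14),('block',52,84)):
        Q=L[ok&(H>.04)&(H<.068)&(L[...,0]>x0)&(L[...,0]<x1)&(abs(L[...,1])<36)]; print(nm,np.round(np.percentile(Q,[1,50,99],axis=0),1).tolist())
    Q=L[ok&(H>.042)&(H<.047)&(L[...,0]>50)&(L[...,0]<95)&(abs(L[...,1])<22)]; print('seat x',np.round(np.percentile(Q[:,0],[1,99]),1))
E
```

```text
top plate y [-42.1  42. ] mid -0.17
saddle [[-30.2, -33.5, -11.7], [-24.0, 1.9, 5.5], [-17.7, 32.5, 10.6]]
block [[55.7, -32.0, -13.4], [69.4, 2.8, 5.6], [83.7, 33.9, 10.7]]
seat x [56.1 88. ]
scene plate y [-39.2  45.8] mid 3.3
saddle [[-31.9, -30.0, -11.7], [-26.6, -0.5, 6.4], [-19.0, 35.4, 10.6]]
block [[53.8, -28.4, -11.4], [67.5, -1.0, 6.7], [83.8, 35.8, 10.6]]
seat x [54.  88.3]
```

Emit:
play_rows([
  [[0.15, -0.1, 0.2], [-3.6, -0.5, 6], 1],
  [[0, 0, 0], [-1.6, 0, 6], 1],
  [[0, 0, 0], [-1.6, 0, 6], 1],
  [[0, 0, 0], [-0.8, 0, 3], 1],
  [[0, 0, 0], [-0.4, 0, 1.5], 1],
  [[0, 0, 0], [0, 0, 0], 1],
  [[0, 0, 0], [0, 0, 0], 1],
])

```text
t: 19.12
tcp_pos: [0.488, -0.412, 0.0408]
tool_rot: [0.99, 0.049, 0.131, -0.006]
force: [-0.9, 1.3, -1.8]
finger_gap: 0.505
gripper_force: 102.1
```

```bash
python3 meas.py 8
```

```text
[-0.9  1.3 -1.8] 0.5047711995599777
top bare 499 [[42.4, -29.4, -9.6], [67.2, -0.1, -4.2], [93.3, 29.2, -1.2]]
   plane [ 1.400e-02 -2.000e-03 -4.436e+00]
   x 44 y -22.0 21.3
   x 52 y -28.3 28.6
   x 60 y -30.0 29.3
   x 68 y -29.4 29.8
   x 76 y -28.5 28.6
scene bare 420 [[42.9, -28.7, -10.0], [67.7, 1.4, -3.5], [91.7, 25.5, -1.1]]
   plane [ 0.018  0.037 -3.775]
   x 44 y -19.6 25.4
   x 52 y -28.7 25.6
   x 60 y -29.8 24.9
   x 68 y -29.7 25.5
   x 76 y -29.1 25.1
1 x [[0.03, -0.02, -0.07], [-0.6, -0.6, 1.1]] |deg 0.08 mm 1.4
```

Emit:
play_rows([
  [[0, 0, 0], [-0.3, -0.3, 1], 1],
  [[0, 0, 0], [-0.3, 0, 1], 1],
  [[0, 0, 0], [0, 0, 0], 1],
  [[0, 0, 0], [0, 0, 0], 1],
])

```text
t: 19.55
tcp_pos: [0.4882, -0.4122, 0.0402]
tool_rot: [0.99, 0.05, 0.131, -0.005]
force: [-4.6, 1.1, 9.7]
finger_gap: 0.506
gripper_force: 103.4
```

```bash
python3 -c "
from kin import *
s=sense(); print(s['force'],s['ft_torque'],s['tcp_pos']); plan(cur(s),Mcr()@np.load('grasp2.npy'),1)"
```

```text
[-4.59825805  1.06948486  9.73528007] [0.25141844 0.21698056 0.22090886] [ 0.48816433 -0.41219091  0.04016777]
1 x [[0.1, -0.08, -0.05], [-0.6, -0.8, 0.4]] |deg 0.14 mm 1.1
```

Emit:
play_rows([
  [[0, 0, 0], [0.3, 0, -1], 1],
  [[0, 0, 0], [0, 0, 0], 0.15],
  [[0, 0, 0], [0, 0, 0], 0.15],
  [[0, 0, 0], [0, 0, 0], 0.15],
  [[0, 0, 0], [0, 0, 0], 0.15],
  [[0, 0, 0], [0, 0, 0], 0.15],
  [[0, 0, 0], [0, 0, -10], 0.15],
  [[0, 0, 0], [0, 0, -25], 0.15],
  [[0, 0, 0], [0, 0, -35], 0.15],
  [[0, 0, 0], [0, 0, -35], 0.15],
  [[0, 0, 0], [0, 0, -35], 0.15],
  [[0, 0, 0], [0, 0, -20], 0.15],
])

```text
t: 20.55
tcp_pos: [0.4467, -0.417, 0.1986]
tool_rot: [0.99, 0.049, 0.132, -0.004]
force: [-0.3, -1.0, -0.4]
finger_gap: 0.847
gripper_force: 0.0
```

Emit:
play_rows([
  [[0, 0, 0], [-20, -30, -20], 0.15],
  [[0, 0, 0], [-20, -30, -20], 0.15],
  [[0, 0, 0], [-20, -30, -20], 0.15],
  [[0, 0, 0], [-20, -30, -20], 0.15],
  [[0, 0, 0], [0, -30, 0], 0.15],
  [[0, 0, 0], [0, 0, 0], 0.15],
])

```text
t: 21.05
tcp_pos: [0.3315, -0.2693, 0.2509]
tool_rot: [0.99, 0.05, 0.13, -0.009]
force: [-0.5, 0.1, 0.1]
finger_gap: 0.847
gripper_force: 0.0
```

```bash
python3 - <<'E'
from kin import *
print(sense()['q'],sense()['tcp_pos'])
a=np.linalg.inv(Mcr()); out=[]
for n in('top','scene'):
    p,d=snapshot(n); np.savez(f'pics/{n}9.npz',p=p,d=d); W=pts(n,d); L=(W@a[:3,:3].T+a[:3,3])*1000
    g=(p[...,1].astype(int)>p[...,0]+8)&(p[...,1].astype(int)>p[...,2]+8)&(d>0)&(abs(L[...,0])<100)&(abs(L[...,1])<30)&(L[...,2]>-30)&(L[...,2]<5)
    P=L[g]; B=P[P[:,0]>42]; T_=P[P[:,0]<-50]
    for nm,Q in(('bare',B),('term',T_)): print(n,nm,len(Q),np.round(np.percentile(Q,[1,50,99],axis=0),1).tolist() if len(Q)>3 else '')
    c=proj(n,CR)[0].astype(int); out.append(cv2.resize(p[c[1]-60:c[1]+60,c[0]-50:c[0]+50,::-1],(400,480),interpolation=cv2.INTER_CUBIC))
cv2.imwrite('pics/c9.png',np.hstack(out))
E
```

```text
[-1.12074334  0.19070435  2.00489864  0.32051195  0.88498727  0.1535039 ] [ 0.33153497 -0.26925812  0.25094073]
top bare 296 [[42.5, -15.2, -10.2], [62.1, 1.1, -5.7], [82.6, 18.1, -0.6]]
top term 238 [[-82.2, -16.4, -23.4], [-67.7, 0.5, -11.1], [-50.4, 19.2, -0.7]]
scene bare 216 [[43.7, -14.3, -6.9], [64.2, 3.9, -4.8], [82.5, 19.0, -2.7]]
scene term 257 [[-81.5, -15.5, -21.6], [-71.0, 5.6, -12.7], [-50.9, 19.2, -2.7]]
```

View pics/c9.png

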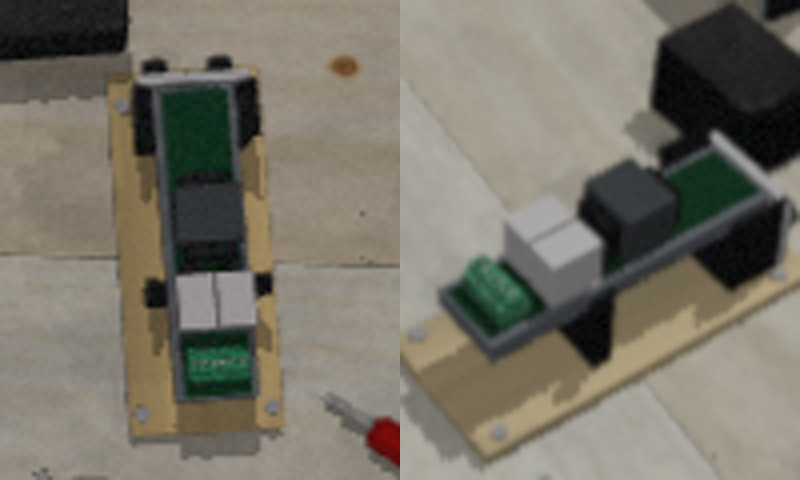

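The module lies flat and component side up in the cradle. Its contact end is at the wall (crop (200,80)), it sits between the cheeks, and the gripper is clear.

```bash
python3 -c "
from station import *
print(sense()['t'],sign_off())"
```

```text
the job is handed in; nothing more can be done
21.15 None
```

The module was stood in the spring clip and let go, then taken from its other side. It now lies component side up in the test cradle, contacts on the block and contact end up to the wall. I handed the job in at 21 s of 64 s, with no verdict reported back, and saw no sign of anything else on the bench being disturbed.

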